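# Screw the steering wheel home square to the toy car

## Robot

A 7-joint arm with a two-finger parallel gripper is mounted at the origin on the work surface. World frame = base frame: x ahead of the robot, y to its left, z up, the work surface at z = 0. Lengths are in m, angles in rad, forces in N, time in s.
With the tool pointing down it reaches from about 0.4 to 0.85 m from the base axis. Payload 10.4 kg.
Tool frame: the origin (TCP) lies at the very end of the fingers, on their centre line; the grasp point (between the pads) lies 19 mm behind it (manip.grip_depth is the distance from the TCP to the grasp point, in m); z points along the fingers, y is the direction in which the jaws open and shut (so a half turn about z gives the same grasp; the last joint's range is limited). The gripper opens to 85 mm and grips with 20 to 120 N. Pads are 22 mm wide; open, the fingers measure 114 mm over their backs; the gripper's body (76 mm by 85 mm) begins 54 mm behind the grasp point. The pads swing forward as they close: fully open they stand 13 mm farther back than shut.
Start: joints at [-1.313, 0.332, -0.065, 1.46, 0.022, 1.35, -0.088], TCP at [0.173, 0.601, 0.231] pointing down, gripper open.
Joint ranges: [-2.6, 2.6], [-0.5, 2.12], [-1.47, 1.34], [0.16, 2.42], [-1.27, 4.41], [0.06, 2.06], [-2.6, 2.6]. Speed limits (rad/s): [2.22, 2.22, 2.79, 2.79, 3.14, 3.14, 3.14].

## Interface

Orientations are given as a unit quaternion [x, y, z, w].
In Python, from workcell import manip gives the robot as it stands.
- The arm moves only by the tool step_arm, never from a script. Its argument "motion" is a list of rows, each a list of 6 numbers: the shift along the tool's x, y, z in mm, then the turn, a rotation vector about the tool's x, y, z in degrees. A call has 1 to 20 rows; each row shifts and turns the pose as measured when the row begins, along the tool's axes as they then stand; what a row does not reach is not made up. A row lasts 1/8 s, in which the tool goes at most 62.5 mm and 10.7 degrees, less where a joint would pass 70% of its speed; a pose out of reach is approached as far as the arm can. A call with a gripper value outside its range is refused whole. "jaw" is the finger opening in mm, from 0 to 85.4, set as the call begins (left out, the last holds). The fingers move at their own pace and stop on an object; "force" is the grip in N (left out, the last holds). Time passes only in rows, so rows that do not move let the fingers close. It gives the time, the measured TCP pose, the force and the opening at its end, in the units of the state.
- manip.get_obs(): the state, without advancing time (a new reading comes with each control period).
- manip.camera(name): name is "side" or "top" or "wrist"; returns the picture (480x640x3 uint8, blue, green, red); there is no depth.
- manip.camera_info(name): a dict with "camera_matrix" (3x3 intrinsics, pixels), "k1" (the pictures are not rectified: a ray, as slopes to the right and down, at radius r is drawn at 1 + k1 r^2 times it, then the intrinsics apply), "R" (3x3) and "t" (3): a world point X has camera coordinates R X + t. Camera axes: x right, y down, z forward; pixel columns grow to the right and rows downward; lengths in m; the calibration is good to about 2 mm. A picture is of the moment at which its call begins: read the wrist's pose just before it. camera_info takes no time and is no camera call; for the wrist camera it gives the pose at the moment of the call.
- manip.hand_in(): hands the job in, once; it reports no verdict.
The state is a dict: "clock": time; "joint_pos": joint angles; "joint_velocities": joint speeds; "tau": joint torques, N m; "position": TCP position; "ee_rot": TCP orientation; "ft_force": force on the tool from outside, world axes, zero at the start; "torque": the same for the moment, N m; "grip_width": opening from 0.0 (shut) to 1.0 (fully open).
Only numpy, scipy, OpenCV 4.12 (cv2) and the standard library are available. Lean on these libraries where they do the work, as an engineer would, in place of code of your own. Each camera call takes 0.05 s, during which the arm holds its last target.

## Task

Fit the yellow steering wheel over the tang of the steering column on the red toy car chassis, then, while keeping it pressed lightly down against the column's spring (about 9 N all through the turn, never under 5 N nor over 14 N), screw it clockwise until its spoke bar lies square across the car. There is no stop to feel at that point, so do not screw past it; then let go and leave the loose tyres and the axle rod where they lie.

Things in the scene. Friction and masses are not known exactly. Their poses are not given: they have to be found in the camera images.
- steering_mid (a point): Centre, 11 mm above the underside, of the loose yellow steering wheel (z up): 56 mm across, 22 mm high, 40 g. Upright-sided rim 10 to 22 mm above the underside; grip it across its outside at any yaw. Hub 21 (x) by 36 (y) by 16 mm high, with an upright through slot 23.6 (y) by 9.6 mm (x), lead-in below. The spoke bar runs along y. Half a turn makes no difference. Starts lying right way up.
- chassis: Red plastic toy car chassis, 250 mm long, 104 mm wide, fixed in a grey cradle on the bench. Origin on the bench top under the steering column; x points to the car's nose, y across the car, z up. Bonnet, seat and sides are lower than 66 mm above the bench.
- boss (a point): Point on the chassis deck on the upright axis of the steel steering column, 39 mm above the bench; axes as the chassis. The column has a round shoulder, 34 mm across, on which the hub's underside seats, and above it a flat tang 22 mm long, 8 mm thick, 26 mm tall (top 4 mm narrowed to 19 by 5 mm) that fits the hub's slot with about 0.07 rad of play either way.
- column (a joint): Angle of the column (rad), growing as it is screwed clockwise seen from above. At 1.15 the tang's length lies along chassis y (the finished place); at q it is turned 1.15 - q anticlockwise from chassis y. Starts between -0.3 and 0.3; no stop at 1.15, the thread runs on to 2.6 and ends at -0.45 the other way. Turning takes about 0.1 N m; it stays where it is left.
- press (a joint): How far the column is pressed down on its spring (m), 0 free; 9 N per mm, bottoms at 4 mm. While turning keep it between about 0.5 and 1.6 mm (5 to 14 N). Free, at column angle 0, the shoulder stands 80 to 100 mm above the bench (differs from car to car, not measured: find it by feel); it sinks 3 mm per radian as it is screwed in.
- tyre_a: Loose black rubber tyre with grey hub, 60 mm across, 22 mm high, lying flat; origin at the centre of its underside. To be left alone.
- tyre_b: A second such tyre, to be left alone.
- axle: Loose bright steel axle rod, 8 mm thick, 150 mm long, lying on the bench; origin in the middle of its underside, to be left alone.
Not all that is in view belongs to the job. What is meant by the part that bears steering_mid is not blue or purple, and is the smaller of those in its own colour.

How it is judged:
On the way, in this order (a step that is already met when the one before it is completed fails the run):
1. the steering wheel is down over the tang, on the shoulder, and pressed at least 0.4 mm (4 N) against the spring (horizontal distance between steering_mid and boss below 0.004 m and z of steering_mid in the frame of chassis below 0.1125 m and value of joint press above 0.0004 m and angle between steering_mid's own z axis and vertical below 0.1 rad), for 0.2 s.
2. still pressed down, it has been screwed until the spoke bar lies square across the car (value of joint column above 0.98 rad and angle between the y axis of steering_mid and the y axis of chassis, either way round below 0.12 rad and value of joint press above 0.0004 m), for 0.2 s.
At the end, for the whole second after the job is handed in: The steering wheel sits level (3 degrees) on the shoulder over the tang, centred within 4 mm, its spoke bar square across the car within 7 degrees and the column within 10 degrees of 1.15 rad, released and at rest (angle between the y axis of steering_mid and the y axis of chassis, either way round below 0.12 rad and value of joint column between 0.98 and 1.32 rad and horizontal distance between steering_mid and boss below 0.004 m and z of steering_mid in the frame of chassis below 0.1105 m and angle between steering_mid's own z axis and vertical below 0.06 rad and linear speed of steering below 0.01 m/s); the robot touches nothing.
It fails at once if the column pressed more than 1.75 mm (about 16 N) (value of joint press above 0.00175 m).
It fails at once if the column turned while not pressed down (under 0.4 mm, 4 N) (velocity of joint column above 0.1 rad/s and value of joint press below 0.0004 m and value of joint column above 0.35 rad).
It fails at once if screwed well past square (value of joint column above 1.45 rad).
It fails at once if a tyre or the axle moved more than 30 mm (distance of any of tyre_a, tyre_b, axle from where it was at the start of the episode above 0.03 m).
It also fails if it takes over 56 s, if anything falls off the work surface, if the arm or the gripper's body presses on something with over 40 N, if the wrist force passes 120 N, or if a joint passes its speed limit or range.

## Working session

There is one attempt and no reset: what is moved stays moved. The work goes in short steps, Python scripts to look and compute and a tool call to move; the robot and the scene stay as the last step left them, time stands still between calls to the robot, and variables do not carry over. Pictures are saved under pics/ and viewed, and the job is handed in when it is done.

Besides the shell and the picture viewer there is one more tool, called after "Call:" as name([rows], argument=value, ...), one row to a line, values as JSON. step_arm: Moves the arm, as the interface text tells. Its arguments: {"type":"object","properties":{"motion":{"type":"array"},"jaw":{"type":"number"},"force":{"type":"number"}},"required":["motion"]}

```bash
ls; mkdir -p pics
python3 - <<'E'
from workcell import manip
import cv2
o=manip.get_obs();print({k:o[k] for k in o})
for n in("side","top","wrist"):
    i=manip.camera_info(n);print(n,i)
    cv2.imwrite(f"pics/{n}0.png",manip.camera(n))
E
```

```text
pics
{'clock': 0.0, 'joint_pos': array([-1.31263015,  0.33291196, -0.06470838,  1.46096148,  0.0215885 ,
        1.34986739, -0.08850923]), 'joint_velocities': array([-3.72263460e-04,  4.16064241e-04,  1.21247812e-03, -1.89975239e-05,
        1.83193234e-03,  1.47153448e-03, -6.07346609e-04]), 'tau': array([-3.29692066e-04, -6.25461102e+01,  4.87623049e-02, -3.91594005e+01,
        1.61729398e-02,  9.93019261e-03, -1.27683711e-05]), 'position': array([0.17307476, 0.60016734, 0.23048128]), 'ee_rot': array([ 1.39913708e-01,  9.90163434e-01, -7.22611896e-04, -7.58021285e-05]), 'ft_force': array([0.06930374, 0.07909242, 0.51379528]), 'torque': array([-0.03749284, -0.04719673, -0.04982043]), 'grip_width': 0.9973029163430889}
side {'camera_matrix': array([[561.7444094 ,   0.        , 327.54657577],
       [  0.        , 561.7444094 , 247.95338381],
       [  0.        ,   0.        ,   1.        ]]), 'k1': -0.1268250600014676, 'R': array([[ 0.99048827, -0.13712276, -0.01141653],
       [-0.10641921, -0.71081788, -0.69527901],
       [ 0.0872235 ,  0.68988064, -0.71864926]]), 't': array([-0
[... 159 characters left out ...]
2],
       [  0.        ,   0.        ,   1.        ]]), 'k1': 0.035042888239151575, 'R': array([[-0.01512648, -0.99961123, -0.02342192],
       [-0.98809436,  0.0185308 , -0.15272897],
       [ 0.15310362,  0.02083281, -0.98799052]]), 't': array([-0.12128684,  0.56201385,  0.64203066])}
wrist {'camera_matrix': array([[351.72993856,   0.        , 318.99215212],
       [  0.        , 351.72993856, 244.96705087],
       [  0.        ,   0.        ,   1.        ]]), 'k1': -0.007089906979900493, 'R': array([[ 0.27715239,  0.96082538, -0.00106535],
       [ 0.91498508, -0.26359093,  0.30548671],
       [ 0.29323857, -0.08564115, -0.95219574]]), 't': array([-0.62328015, -0.0385954 ,  0.38077899])}
```

View pics/side0.png

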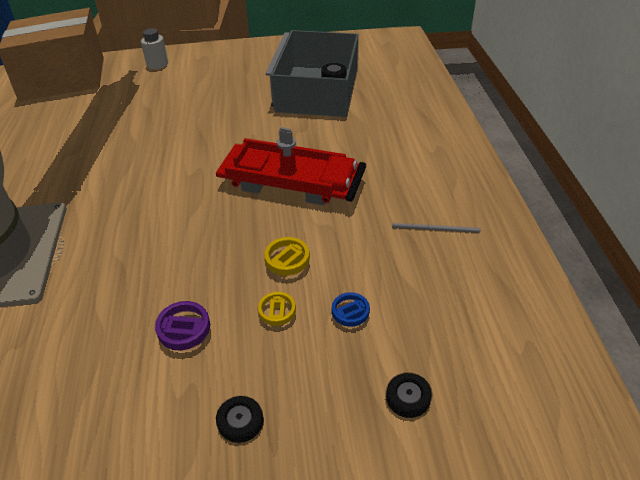

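View pics/top0.png

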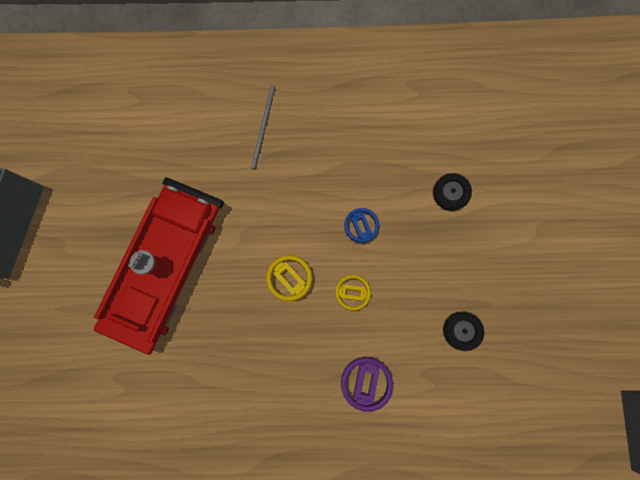

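View pics/wrist0.png

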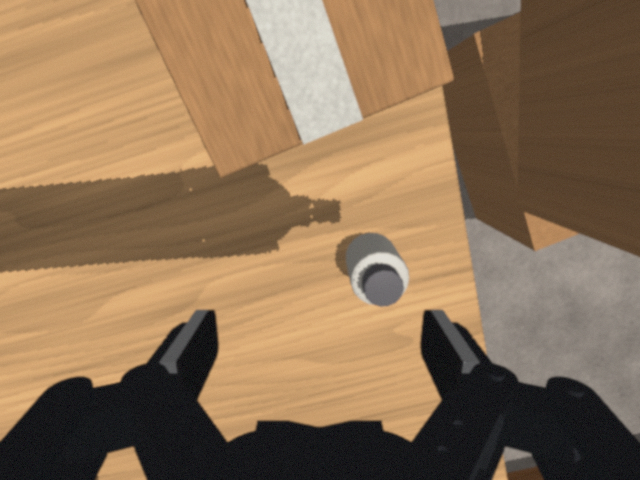

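Yellow candidates in the top view are a large wheel at (290,278) and a small one at (353,293); the blue (362,226) and purple (367,384) wheels are ruled out by colour. The small yellow one at (353,293) fits "the smaller in its own colour". I'll confirm with a crop and measure it.

```bash
cat > h.py <<'E'
import cv2,numpy as np
from workcell import manip
from scipy.optimize import least_squares
from scipy.spatial.transform import Rotation as Ro
def D(i): return np.array([i["k1"],0,0,0.])
def ray(i,p):
    u=cv2.undistortPoints(np.array([[p]],float),i["camera_matrix"],D(i))[0,0]
    R=np.array(i["R"]);t=np.array(i["t"]);d=R.T@np.array([u[0],u[1],1.]);return -R.T@t,d/np.linalg.norm(d)
def atz(i,p,z):
    o,d=ray(i,p);return o+d*(z-o[2])/d[2]
def tri(obs):
    A=np.zeros((3,3));b=np.zeros(3);L=[ray(i,p) for i,p in obs]
    for o,d in L:
        M=np.eye(3)-np.outer(d,d);A+=M;b+=M@o
    X=np.linalg.solve(A,b);return X,[float(np.linalg.norm((np.eye(3)-np.outer(d,d))@(X-o))*1e3) for o,d in L]
def proj(i,X):
    X=np.atleast_2d(np.array(X,float));return cv2.projectPoints(X,cv2.Rodrigues(np.array(i["R"]))[0],np.array(i["t"]),i["camera_matrix"],D(i))[0][:,0]
def yel(img):
    h=cv2.cvtColor(img,cv2.COLOR_BGR2HSV);return cv2.inRange(h,(23,170,90),(35,255,255))
E
python3 - <<'E'
from h import *
T=cv2.imread("pics/top0.png");S=cv2.imread("pics/side0.png")
it=manip.camera_info("top");is_=manip.camera_info("side")
for im,n in((T,"top"),(S,"side")):
    m=yel(im);k,l,s,c=cv2.connectedComponentsWithStats(m)
    for j in range(1,k):
        if s[j,4]>30:print(n,s[j],c[j])
def cr(im,x,y,w,h,k): return cv2.resize(im[y:y+h,x:x+w],None,fx=k,fy=k,interpolation=cv2.INTER_CUBIC)
a=cr(T,250,240,140,90,4)
cv2.imwrite("pics/cropT.png",a)
cv2.imwrite("pics/cropCar.png",np.hstack([cr(T,110,230,65,60,6),cr(S,255,115,65,60,6)]))
E
```

```text
top [ 266  255   47   46 1110] [288.91621622 277.68378378]
top [335 275  36  36 682] [352.76539589 292.20967742]
side [ 264  237   46   39 1148] [286.89808362 255.9033101 ]
side [258 292  38  34 738] [276.63821138 308.15176152]
```

View pics/cropT.png

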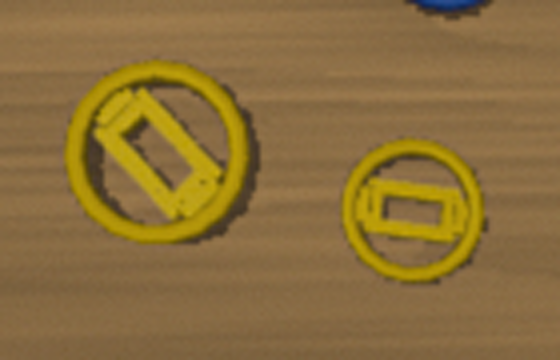

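View pics/cropCar.png

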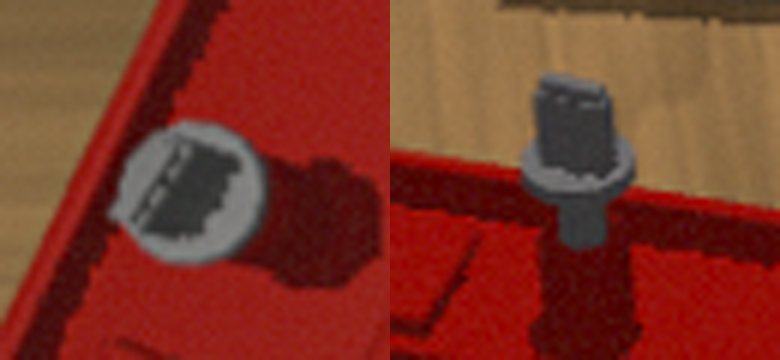

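The crop confirms it: the small yellow wheel (353,292) is clearly smaller than the large one (289,278), and its slot runs nearly horizontal in the image. The steel tang and shoulder show at about (142,262) in top and (286,135) in side.

Run:
```python
from h import *
T=cv2.imread("pics/top0.png");S=cv2.imread("pics/side0.png")
it=manip.camera_info("top");is_=manip.camera_info("side")
def ell(im,x,y,w,h):
    m=np.zeros(im.shape[:2],np.uint8);m[y:y+h,x:x+w]=yel(im)[y:y+h,x:x+w]
    c=max(cv2.findContours(m,cv2.RETR_EXTERNAL,cv2.CHAIN_APPROX_NONE)[0],key=len)
    return cv2.fitEllipse(c)
for b,bs in(((335,275,36,36),(258,292,38,34)),((266,255,47,46),(264,237,46,39))):
    e=ell(T,*b);f=ell(S,*bs);print(e,f,tri([(it,e[0]),(is_,f[0])]))
# shoulder: rough centres top crop (190,193)/6+(110,230); side crop ((578-390)/6+255, 165/6+115)
print("shoulder",tri([(it,(110+190/6,230+193/6)),(is_,(255+188/6,115+166/6))]))
# tang top centre: top (162,188)?; side (571-390,85)
print("tangtop",tri([(it,(110+163/6,230+185/6)),(is_,(255+182/6,115+84/6))]))
# car front/back
for n,p in dict(nose=(195,193),tail=(125,337),tyA=(453,191),tyB=(464,331),blue=(362,226),rod1=(272,88),rod2=(254,167)).items(): print(n,atz(it,p,0.02).round(3))
for n,p in dict(fl=(168,187),fr=(222,205),rl=(96,328),rr=(151,352)).items(): print(n,atz(it,p,0.06).round(3))
iw=manip.camera_info("wrist");R=np.array(iw["R"]);print("camc",-R.T@iw["t"],R.T[:,2])
```

```text
((352.7599792480469, 292.2636413574219), (34.58521270751953, 35.310611724853516), 145.21746826171875) ((276.3472595214844, 308.02978515625), (32.47012710571289, 37.101402282714844), 79.60748291015625) (array([ 0.4844326 , -0.18981365,  0.0189313 ]), [0.031924783726140174, 0.031924783726115284])
((288.845947265625, 277.7373962402344), (44.982479095458984, 45.25248336791992), 71.39254760742188) ((286.3195495605469, 255.54037475585938), (37.25115966796875, 44.329139709472656), 81.33419799804688) (array([ 0.50817032, -0.09089222,  0.02331993]), [0.1097517741272522, 0.10975177412731996])
shoulder (array([0.52915239, 0.11058682, 0.09541099]), [0.7449856099435562, 0.7449856099433501])
tangtop (array([0.52801041, 0.10306954, 0.12871609]), [1.6189956756933734, 1.6189956756932689])
nose [0.648 0.06  0.02 ]
tail [0.422 0.162 0.02 ]
tyA [ 0.642 -0.353  0.02 ]
tyB [ 0.424 -0.356  0.02 ]
blue [ 0.589 -0.207  0.02 ]
rod1 [ 0.826 -0.065  0.02 ]
rod2 [ 0.69  -0.035  0.02 ]
fl [0.647 0.09  0.06 ]
fr [0.617 0.007 0.06 ]
rl [0.438 0.187 0.06 ]
rr [0.402 0.105 0.06 ]
camc [0.09640501 0.62132772 0.37381512] [ 0.29328201 -0.08544926 -0.9521996 ]
```

```bash
cat >> h.py <<'E'
def plan(P,yaw_y):
    """shift (mm, tool axes now) and turn about tool z (deg) to bring TCP to P with tool y at world yaw, tool down"""
    o=manip.get_obs();R=Ro.from_quat(o["ee_rot"]);p=np.array(o["position"])
    y=np.radians(yaw_y);ty=np.array([np.cos(y),np.sin(y),0]);tz=np.array([0,0,-1.]);tx=np.cross(ty,tz)
    G=Ro.from_matrix(np.c_[tx,ty,tz])
    d=R.inv().apply(np.array(P)-p)*1e3; r=(R.inv()*G).as_rotvec(degrees=True)
    print("t",round(float(o["clock"]),2),"pos",p.round(4),"shift",d.round(1),"n",round(np.linalg.norm(d)/62.5,1),"rot",r.round(2),"F",np.round(o["ft_force"],1),"j7",np.round(o["joint_pos"][6],2),"w",np.round(o["grip_width"],3))
def snap(n):
    i=manip.camera_info("wrist");im=manip.camera("wrist");cv2.imwrite(f"pics/{n}.png",im);np.save(f"pics/{n}.npy",i,allow_pickle=True);return i,im
def load(n): return np.load(f"pics/{n}.npy",allow_pickle=True).item(),cv2.imread(f"pics/{n}.png")
E
python3 -c "
from h import *
plan([0.529,0.107,0.23],43)"
```

```text
t 0.15 pos [0.1731 0.6002 0.2307] shift [-478.6 -375.3    1.1] n 9.7 rot [-6.000e-02  2.000e-02  3.091e+01] F [-0.3  0.3 -0.9] j7 -0.09 w 1.003
```

Call:
step_arm([
  [-43.5, -34, 0, 0, 0, 0],
  [-43.5, -34, 0, 0, 0, 0],
  [-43.5, -34, 0, 0, 0, 0],
  [-43.5, -34, 0, 0, 0, 0],
  [-43.5, -34, 0, 0, 0, 0],
  [-43.5, -34, 0, 0, 0, 0],
  [-43.5, -34, 0, 0, 0, 0],
  [-43.5, -34, 0, 0, 0, 0],
  [-43.5, -34, 0, 0, 0, 0],
  [-43.5, -34, 0, 0, 0, 0],
  [-43.5, -34, 0, 0, 0, 0],
  [0, 0, 0, 0, 0, 10.3],
  [0, 0, 0, 0, 0, 10.3],
  [0, 0, 0, 0, 0, 10.3],
])

```text
clock: 1.9
position: [0.5386, 0.0898, 0.2278]
ee_rot: [0.405, 0.914, -0.002, -0.001]
ft_force: [0.0, 0.9, -0.0]
grip_width: 0.998
```

```bash
python3 -c "
from h import *
plan([0.529,0.107,0.23],43)"
```

```text
t 1.9 pos [0.5386 0.0898 0.2278] shift [19.2  4.4 -2.2] n 0.3 rot [-0.28  0.05 -0.74] F [ 0.   0.9 -0. ] j7 0.55 w 0.998
```

Call:
step_arm([
  [0, 0, 0, 0, 0, 0],
  [0, 0, 0, 0, 0, 0],
])

```text
clock: 2.15
position: [0.5384, 0.0898, 0.2275]
ee_rot: [0.402, 0.915, -0.003, -0.001]
ft_force: [-0.0, 1.0, -0.0]
grip_width: 0.996
```

```bash
python3 -c "
from h import *
snap('wA')"
```

```text
(no output)
```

View pics/wA.png

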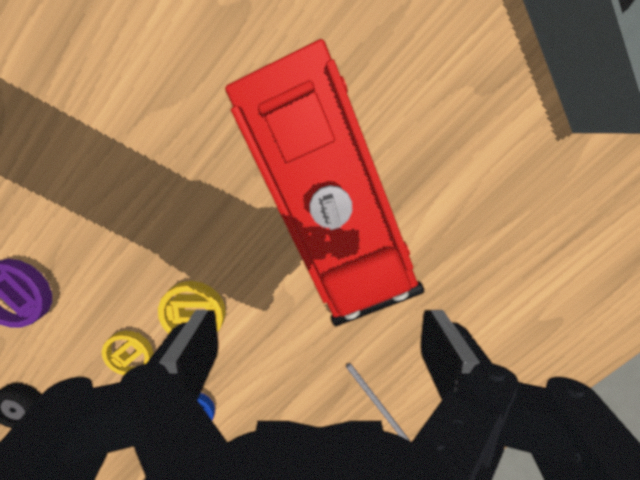

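The column is at about (330,207), with the dark-shaded tang on the light shoulder. The wheels are at lower left. I'll take a closer second view.

Call:
step_arm([
  [15, 0, 30, 0, 0, 0],
  [15, 0, 28, 0, 0, 0],
  [0, 0, 0, 0, 0, 0],
  [0, 0, 0, 0, 0, 0],
])

```text
clock: 2.7
position: [0.5185, 0.1119, 0.1698]
ee_rot: [0.399, 0.917, -0.002, 0.0]
ft_force: [-0.3, -0.1, 0.0]
grip_width: 0.998
```

```bash
python3 -c "
from h import *
snap('wB')
a=load('wA')[1][165:250,285:375];b=load('wB')[1][140:300,250:410]
cv2.imwrite('pics/wAB.png',np.hstack([cv2.resize(a,(423,400),interpolation=cv2.INTER_CUBIC)[:, :360],cv2.resize(b,(400,400),interpolation=cv2.INTER_CUBIC)]))"
```

```text
(no output)
```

View pics/wAB.png

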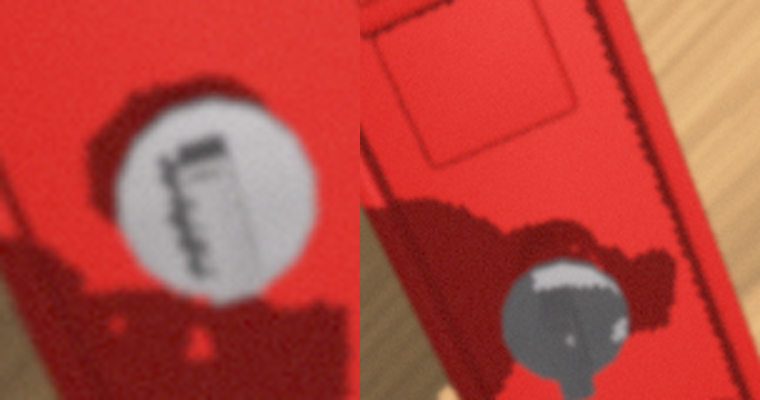

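View pics/wB.png

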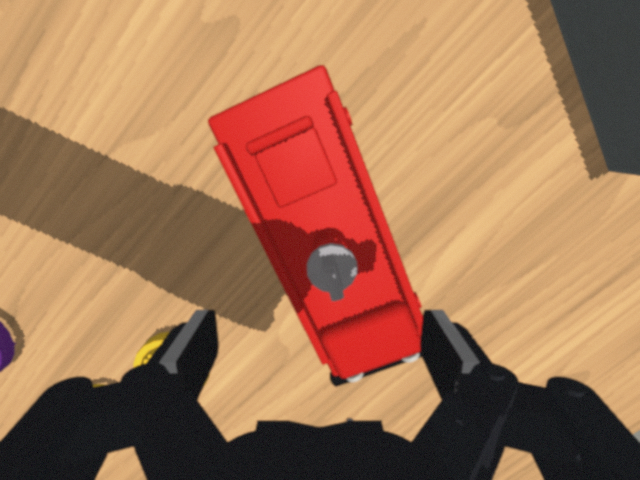

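Call:
step_arm([
  [-30, -15, 0, 0, 0, 0],
  [-30, -15, 0, 0, 0, 0],
  [0, 0, 0, 0, 0, 0],
  [0, 0, 0, 0, 0, 0],
])

```text
clock: 3.25
position: [0.5409, 0.0456, 0.1742]
ee_rot: [0.398, 0.917, 0.0, 0.003]
ft_force: [-0.2, 0.5, 0.1]
grip_width: 1.001
```

```bash
cat > sh.py <<'E'
from h import *
def steel(im,seed,r):
    h=cv2.cvtColor(im,cv2.COLOR_BGR2HSV);m=cv2.inRange(h,(0,0,60),(179,60,255))
    mm=np.zeros_like(m);cv2.circle(mm,seed,r,255,-1);return m&mm
E
python3 -c "
from sh import *
i,c=snap('wC')
cv2.imwrite('pics/wC_.png',c)"
```

```text
(no output)
```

View pics/wC.png

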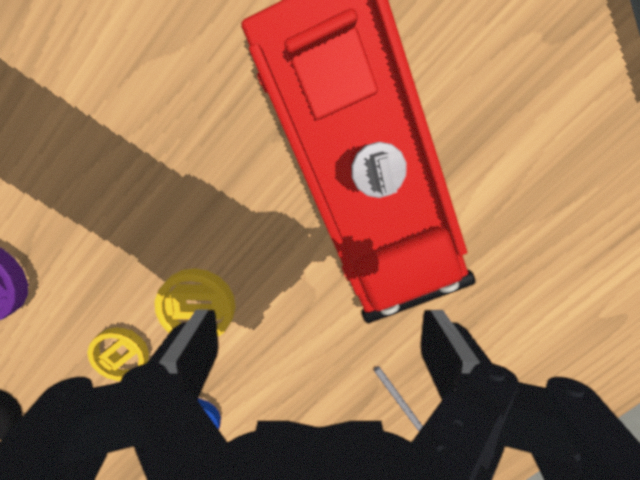

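C shows the column lit at (380,170), with the tang inside the shoulder disc. Now the shoulder fit from A, B and C.

Run:
```python
from sh import *
out=[];obs=[]
for n,s in(("wA",(330,207)),("wB",(331,268)),("wC",(380,170))):
    i,im=load(n);m=steel(im,s,36)
    c=max(cv2.findContours(m,cv2.RETR_EXTERNAL,cv2.CHAIN_APPROX_NONE)[0],key=cv2.contourArea)
    h=cv2.convexHull(c);e=cv2.fitEllipse(c if n!="wB" else c);print(n,e)
    if n!="wB":obs.append((i,e[0]))
print(tri(obs))
it=manip.camera_info("top");T=cv2.imread("pics/top0.png")
X,_=tri(obs)
print(proj(it,X),proj(manip.camera_info("side"),X))
# least squares on contour: circle centre+z with r=17mm
def con(n,s):
    i,im=load(n);m=steel(im,s,36);c=max(cv2.findContours(m,cv2.RETR_EXTERNAL,cv2.CHAIN_APPROX_NONE)[0],key=cv2.contourArea)[:,0].astype(float);return i,c
C=[con("wA",(330,207)),con("wC",(380,170))]
def res(p):
    r=[]
    for i,c in C:
        a=np.array([atz(i,q,p[2])[:2] for q in c]);r+=list((np.hypot(a[:,0]-p[0],a[:,1]-p[1])-.0168)*1e3)
    return np.array(r)
s=least_squares(res,X,loss="soft_l1");print(s.x,np.abs(s.fun).mean() if 0 else np.abs(res(s.x)).mean())
# enlarged crop C, A
for n,s in(("wA",(330,207)),("wC",(380,170))):
    im=load(n)[1];x,y=s;cv2.imwrite(f"pics/{n}z.png",cv2.resize(im[y-32:y+32,x-32:x+32],(390,390),interpolation=cv2.INTER_CUBIC))
cv2.imwrite("pics/ACz.png",np.hstack([cv2.imread("pics/wAz.png"),cv2.imread("pics/wCz.png")]))
```

```text
wA ((330.3934631347656, 206.56719970703125), (40.44808578491211, 41.645599365234375), 164.48045349121094)
wB ((331.8984680175781, 269.0624084472656), (47.07971954345703, 51.85134506225586), 168.71188354492188)
wC ((378.3763427734375, 169.2798309326172), (52.400413513183594, 54.3137321472168), 44.70347213745117)
(array([0.52808039, 0.11093931, 0.09554645]), [0.011262941578481898, 0.011262941578201945])
[[141.30458945 262.3907547 ]] [[285.28582928 142.64624751]]
[0.52894831 0.11059291 0.09208862] 0.33806593016656145
```

View pics/ACz.png

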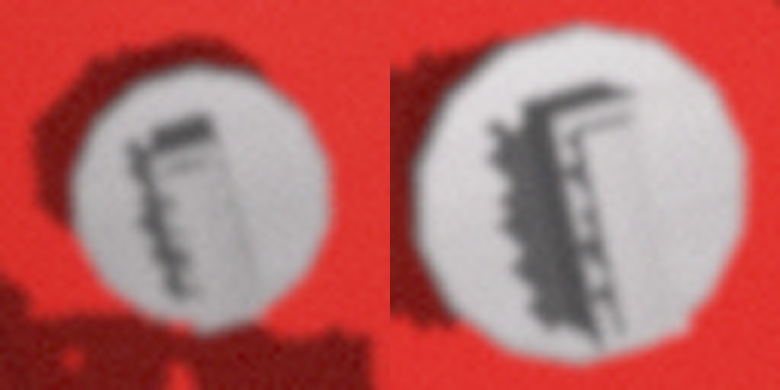

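```bash
cat > ov.py <<'E'
from sh import *
def wire(c,zs,yaw):
    u=np.array([np.cos(yaw),np.sin(yaw)]);v=np.array([-u[1],u[0]])
    def box(L,W,z): return [np.r_[c+u*a*L/2+v*b*W/2,z] for a,b in((1,1),(1,-1),(-1,-1),(-1,1))]
    return [box(.022,.008,zs),box(.022,.008,zs+.022),box(.019,.005,zs+.026)]
def draw(i,im,ctr,h,k,loops,col=(0,255,0)):
    x,y=ctr;z=cv2.resize(im[y-h:y+h,x-h:x+h],None,fx=k,fy=k,interpolation=cv2.INTER_CUBIC)
    f=lambda P:((proj(i,P)-[x-h,y-h]+.5)*k-.5)
    for n,l in enumerate(loops):
        cv2.polylines(z,[np.round(f(l)).astype(np.int32)],True,[(0,255,0),(255,0,0),(0,255,255)][n%3],1)
    return z
E
python3 - <<'E'
from ov import *
i,im=load("wC");a=atz(i,(375.1,156.1),.1175);b=atz(i,(382.5,195.5),.1175);d=a-b;yaw=np.arctan2(d[1],d[0]);print(a,b,np.degrees(yaw),np.linalg.norm(d))
c=np.array([.5285,.1108]);zs=.0953
L=wire(c,zs,yaw)
ia,ia_=load("wA");it=manip.camera_info("top");iss=manip.camera_info("side")
o=[draw(ia,ia_,(330,207),32,6,L),draw(i,im,(380,170),32,6,L)]
p=[draw(it,cv2.imread("pics/top0.png"),(143,262),16,12,L),draw(iss,cv2.imread("pics/side0.png"),(286,138),16,12,L)]
cv2.imwrite("pics/ov1.png",np.hstack([np.vstack(o)[:384*2],np.vstack(p)[:384*2]])[:, :800] if 0 else cv2.resize(np.vstack([np.hstack(o),np.hstack(p)]),(600,600)))
E
```

```text
[0.51734377 0.1138006  0.1175    ] [0.5361479  0.10145223 0.1175    ] 146.70773257294434 0.022496164532003073
```

View pics/ov1.png

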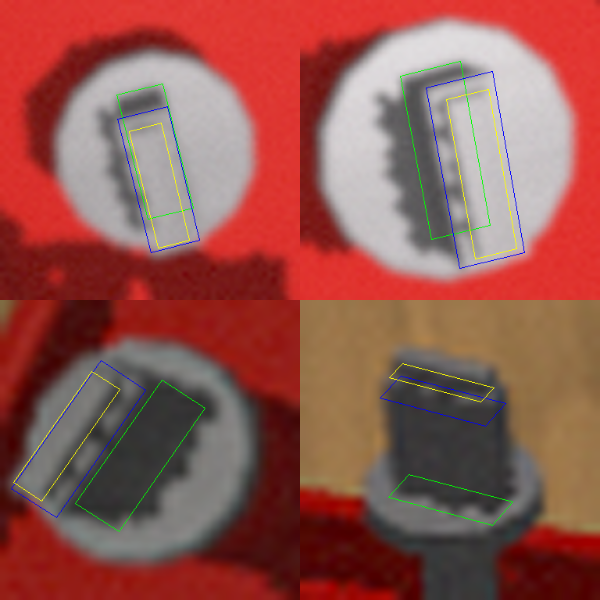

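Model wires match the tang in all four views: yaw 146.7°, centre about (0.5285,0.1108), shoulder 0.0953. Next I'll get the chassis yaw and move on to the wheel.

Run:
```python
from ov import *
for n in("wA","wB","wC","top"):
    i,im=load(n) if n!="top" else (manip.camera_info("top"),cv2.imread("pics/top0.png"))
    h=cv2.cvtColor(im,cv2.COLOR_BGR2HSV);m=cv2.inRange(h,(0,150,60),(6,255,255))|cv2.inRange(h,(174,150,60),(179,255,255))
    c=max(cv2.findContours(m,cv2.RETR_EXTERNAL,cv2.CHAIN_APPROX_NONE)[0],key=cv2.contourArea)[:,0]
    c=c[(c[:,0]>2)&(c[:,1]>2)]
    P=np.array([atz(i,q,.06)[:2] for q in c.astype(float)],np.float32)*1000
    print(n,cv2.minAreaRect(P))
    # long side line fits
    r=cv2.minAreaRect(P);b=cv2.boxPoints(r);cc=np.array(r[0])
    ax=max(((b[1]-b[0]),(b[2]-b[1])),key=np.linalg.norm);ax/=np.linalg.norm(ax);nn=np.array([-ax[1],ax[0]])
    s=(P-cc)@ax;t=(P-cc)@nn
    for sg in(1,-1):
        k=(abs(s)<90)&(t*sg>np.percentile(t*sg,90)-6)
        # robust line
        v=cv2.fitLine(P[k],cv2.DIST_HUBER,0,.01,.01).ravel();print("  ",k.sum(),np.degrees(np.arctan2(v[1],v[0])))
plan([.4844,-.1898,.16],-13.5)
```

```text
wA ((526.3010864257812, 112.86717224121094), (95.02142333984375, 233.30551147460938), 66.09803009033203)
   194 -23.867012
   179 -23.696335
wB ((525.5416870117188, 113.7645492553711), (95.27359771728516, 233.9745635986328), 66.16650390625)
   223 -23.841967
   201 -23.649187
wC ((526.2100219726562, 109.82682800292969), (95.00846862792969, 230.375244140625), 66.23677062988281)
   246 -23.822224
   230 -23.656435
top ((525.2546997070312, 101.28207397460938), (108.33466339111328, 238.0189971923828), 66.17469024658203)
   111 -23.795425
   133 -23.898218
t 3.3 pos [0.5409 0.0453 0.1742] shift [-133.  -201.9   14.4] n 3.9 rot [ 0.25  0.2  56.59] F [-0.3 -0.2  0.3] j7 0.67 w 0.996
```

Call:
step_arm([
  [-33, -50, 3, 0, 0, 0],
  [-33, -50, 3, 0, 0, 0],
  [-33, -50, 3, 0, 0, 0],
  [-33, -50, 3, 0, 0, 0],
  [0, 0, 0, 0, 0, 9.5],
  [0, 0, 0, 0, 0, 9.5],
  [0, 0, 0, 0, 0, 9.5],
  [0, 0, 0, 0, 0, 9.5],
  [0, 0, 0, 0, 0, 9.5],
  [0, 0, 0, 0, 0, 9.5],
  [0, 0, 0, 0, 0, 0],
])

```text
clock: 4.68
position: [0.4883, -0.1853, 0.1651]
ee_rot: [0.791, 0.612, 0.005, 0.003]
ft_force: [-0.3, -0.6, 0.1]
grip_width: 0.999
```

```bash
python3 -c "
from h import *
snap('wD')
plan([.4844,-.1898,.16],-13.5)"
```

```text
t 4.72 pos [ 0.4883 -0.1853  0.1651] shift [-5.4 -2.7  5. ] n 0.1 rot [ 0.61 -0.2  -0.88] F [-0.2  1.1  1.1] j7 0.15 w 0.999
```

View pics/wD.png

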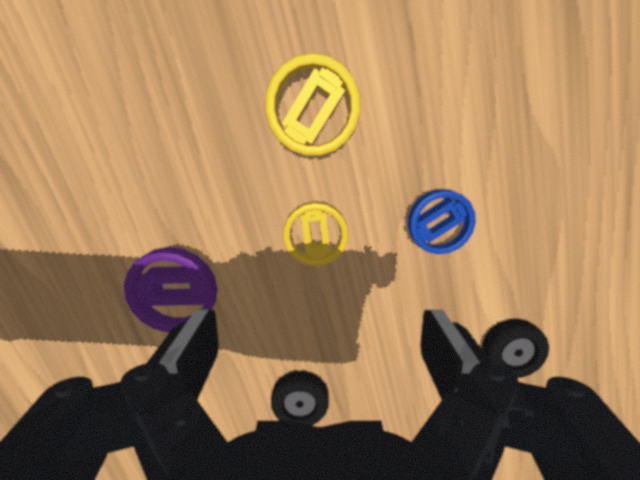

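D: the small yellow wheel is at (316,234), half in the gripper's shadow; blue at (442,221), large yellow at (313,105). Second view from lower and offset.

Call:
step_arm([
  [-25, -5, 40, 0.6, -0.2, -0.9],
  [0, 0, 5, 0, 0, 0],
  [0, 0, 0, 0, 0, 0],
])

```text
clock: 5.1
position: [0.4792, -0.207, 0.12]
ee_rot: [0.781, 0.625, 0.001, 0.001]
ft_force: [0.2, 0.2, 1.0]
grip_width: 0.998
```

```bash
cat > wh.py <<'E'
from ov import *
def ym(im): 
    h=cv2.cvtColor(im,cv2.COLOR_BGR2HSV);return cv2.inRange(h,(24,130,60),(36,255,255))
def con(n,s,r=60):
    i,im=load(n);m=ym(im);mm=np.zeros_like(m);cv2.circle(mm,s,r,255,-1);m=cv2.morphologyEx(m&mm,cv2.MORPH_CLOSE,np.ones((3,3)))
    c=max(cv2.findContours(m,cv2.RETR_EXTERNAL,cv2.CHAIN_APPROX_NONE)[0],key=cv2.contourArea);return i,im,c
E
python3 - <<'E'
from wh import *
i,im=snap('wE')
o=manip.get_obs();print(o["position"],o["ee_rot"])
m=ym(im);k,l,s,c=cv2.connectedComponentsWithStats(m)
for j in range(1,k):
    if s[j,4]>100:print(s[j],c[j])
E
```

```text
[ 0.47911023 -0.20715209  0.12009625] [7.81084495e-01 6.24424317e-01 9.74594090e-04 5.78129673e-04]
[ 267    0  116  120 6314] [325.07111182  58.85777637]
[ 285  182   75   71 2129] [322.07844058 215.26726163]
```

View pics/wE.png

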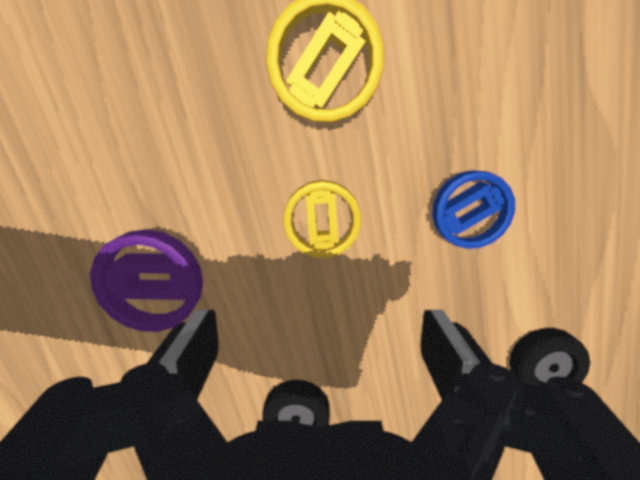

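Run:
```python
from wh import *
C=[con("wD",(316,234),45),con("wE",(322,218),50)]
es=[cv2.fitEllipse(c) for _,_,c in C];print(es)
X,r=tri([(C[k][0],es[k][0]) for k in(0,1)]);print("tri",X,r)
e=[((352.76,292.26)),((276.35,308.03))]
print("4view",tri([(C[k][0],es[k][0]) for k in(0,1)]+[(manip.camera_info("top"),e[0]),(manip.camera_info("side"),e[1])]))
for z in(.016,.019,.022):
    for i,im,c in C:
        P=np.array([atz(i,q,z)[:2] for q in c[:,0].astype(float)],np.float32)*1e3
        print(z,cv2.minEnclosingCircle(P),cv2.fitEllipse(P))
# slot yaw: overlay on wE
i,im,_=C[1]
x,y=322,218;z=cv2.resize(im[y-50:y+50,x-50:x+50],None,fx=6,fy=6,interpolation=cv2.INTER_CUBIC);cv2.imwrite("pics/wEz.png",z)
plan([.4844,-.1898,.12],-13.5)
```

```text
[((315.536376953125, 229.62460327148438), (46.24150848388672, 59.17748260498047), 89.78853607177734), ((322.02740478515625, 218.1311798095703), (65.35296630859375, 70.18746948242188), 88.92112731933594)]
tri [ 0.48091841 -0.20513583 -0.05317352] [0.6321083941177408, 0.6321083941177195]
4view (array([ 0.4845722 , -0.18849757,  0.01662325]), [2.0110257308597346, 0.8069719678119446, 1.4652761590656542, 0.4250337903258483])
0.016 ((483.9315185546875, -190.84335327148438), 27.053010940551758) ((485.0013427734375, -187.11497497558594), (41.019203186035156, 51.13432312011719), 75.57321166992188)
0.016 ((483.9864807128906, -190.8649139404297), 27.536882400512695) ((484.0712585449219, -190.1244354248047), (48.2034797668457, 50.65636444091797), 76.84647369384766)
0.019 ((484.1437683105469, -190.0187225341797), 26.77560806274414) ((485.2026672363281, -186.32852172851562), (40.598533630371094, 50.6097526550293), 75.57304382324219)
0.019 ((484.11334228515625, -190.1454620361328), 27.202625274658203) ((484.19708251953125, -189.41390991210938), (47.61835861206055, 50.04147720336914), 76.8464584350586)
0.022 ((484.3564453125, -189.1939239501953), 26.497953414916992) ((485.4042053222656, -185.5419921875), (40.17766571044922, 50.085289001464844), 75.57313537597656)
0.022 ((484.240234375, -189.4259033203125), 26.868350982666016) ((484.3228759765625, -188.70343017578125), (47.03324508666992, 49.426578521728516), 76.84651184082031)
t 5.15 pos [ 0.4791 -0.2072  0.1201] shift [18.1  1.3  0.1] n 0.3 rot [ 0.12 -0.05  0.78] F [-0.9 -0.4 -0.4] j7 0.27 w 1.006
```

View pics/wEz.png

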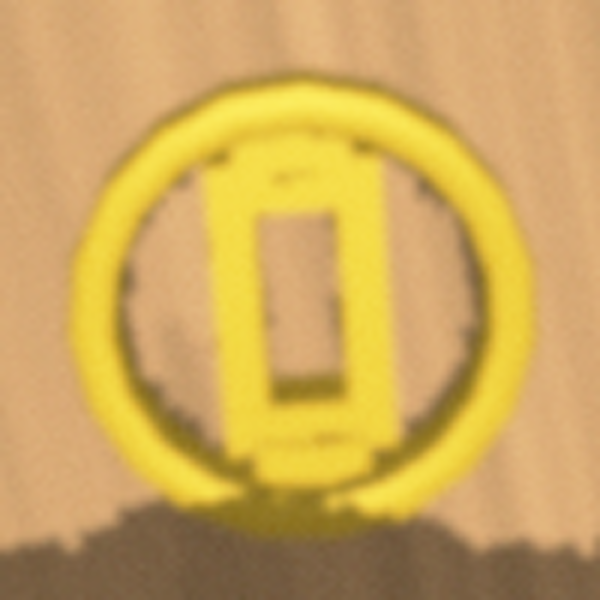

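Run:
```python
from wh import *
i,im=load("wE")
f=lambda q:atz(i,((q[0]+.5)/6-.5+272,(q[1]+.5)/6-.5+168),.016)
for a,b in(((228,455),(205,165)),((398,435),(382,165)),((270,395),(255,215)),((345,395),(337,212))):
    d=f(b)-f(a);print(np.degrees(np.arctan2(d[1],d[0])),np.linalg.norm(d)*1e3)
c=np.mean([f(q) for q in((255,215),(337,212),(345,398),(270,398))],axis=0);print("slot c",c)
for yaw in(86.,):
    u=np.array([np.cos(np.radians(yaw)),np.sin(np.radians(yaw))]);v=np.array([-u[1],u[0]]);cc=np.array([.4842,-.1900])
    bx=lambda L,W,z:[np.r_[cc+u*a*L/2+v*b*W/2,z] for a,b in((1,1),(1,-1),(-1,-1),(-1,1))]
    ci=lambda r,z:[np.r_[cc+r*np.array([np.cos(t),np.sin(t)]),z] for t in np.linspace(0,6.28,60)]
    L=[bx(.0236,.0096,.016),bx(.036,.021,.016),ci(.028,.019)]
    o=[draw(i,im,(322,218),45,4,L)]
    it=manip.camera_info("top");o.append(cv2.resize(draw(it,cv2.imread("pics/top0.png"),(353,292),22,8,L),(360,360)))
    cv2.imwrite("pics/ov2.png",np.hstack(o))
```

```text
81.15614807720064 35.839498876606655
81.46865509089321 33.28707968417619
81.75986137820327 22.22396254112078
80.19930604234926 22.546620959581425
slot c [ 0.48402768 -0.18983089  0.016     ]
```

View pics/ov2.png

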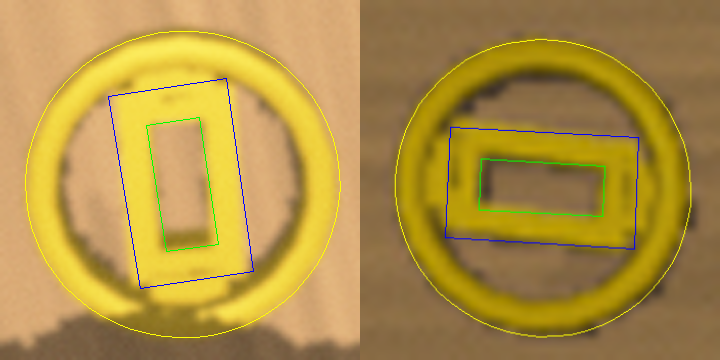

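Run:
```python
from wh import *
it=manip.camera_info("top");T=cv2.imread("pics/top0.png");S=cv2.imread("pics/side0.png");iss=manip.camera_info("side")
def up(im,x,y,h,k): return cv2.resize(im[y-h:y+h,x-h:x+h],None,fx=k,fy=k,interpolation=cv2.INTER_LANCZOS4)
def over(i,im,x,y,h,k,yaw):
    u=np.array([np.cos(np.radians(yaw)),np.sin(np.radians(yaw))]);v=np.array([-u[1],u[0]]);cc=np.array([.4841,-.1900])
    bx=lambda L,W,z:[np.r_[cc+u*a*L/2+v*b*W/2,z] for a,b in((1,1),(1,-1),(-1,-1),(-1,1))]
    return draw(i,im,(x,y),h,k,[bx(.0236,.0096,.016),bx(.036,.021,.016)])
rows=[]
for (i,im,x,y) in((it,T,353,292),(iss,S,277,308)):
    rows.append(np.hstack([up(im,x,y,20,6)]+[over(i,im,x,y,20,6,a) for a in(81.3,86)]))
cv2.imwrite("pics/ov3.png",np.vstack(rows))
i,im=load("wE");m=np.zeros(im.shape[:2],np.uint8)
# slot hole components (non-yellow enclosed)
for n,i,im,s in(("E",*load("wE"),(322,218)),("top",it,T,(353,292)),("D",*load("wD"),(316,234))):
    ymk=ym(im);k,l,st,c=cv2.connectedComponentsWithStats(255-ymk,connectivity=4)
    for j in range(1,k):
        if np.hypot(*(c[j]-s))<14 and 15<st[j,4]<3000:
            pts=np.argwhere(l==j)[:,::-1].astype(float);P=np.array([atz(i,q,.012)[:2] for q in pts])*1e3
            w,V=np.linalg.eigh(np.cov(P.T));print(n,st[j],np.degrees(np.arctan(V[1,1]/V[0,1])),np.sqrt(w*12),P.mean(0))
# direction small->blue
for n,i,im in(("E",*load("wE")),("top",it,T)):
    h=cv2.cvtColor(im,cv2.COLOR_BGR2HSV);m=cv2.inRange(h,(105,150,50),(122,255,255));k,l,st,c=cv2.connectedComponentsWithStats(m)
    j=1+np.argmax(st[1:,4]);cc=max(cv2.findContours((l==j).astype(np.uint8),0,1)[0],key=len);e=cv2.fitEllipse(cc);b=atz(i,e[0],.018);d=b[:2]-[.4841,-.19];print(n,b,np.degrees(np.arctan2(d[1],d[0])))
```

```text
E [314 203  17  33 479] 81.84096891025669 [10.65332846 24.58927899] [ 483.8044626  -190.89465951]
top [342 279  25  11 139] 79.38167365589426 [10.97133898 34.26725022] [ 499.32655344 -192.8631731 ]
top [345 289  16   8  93] 82.76257814389045 [ 9.61279024 23.89874376] [ 484.63006535 -189.46959767]
top [340 296  25  11 136] 81.03441424021977 [11.12571687 33.10965257] [ 469.81010789 -187.737958  ]
E [ 0.59059639 -0.20602792  0.018     ] -8.558893261214767
top [ 0.5906018  -0.20669742  0.018     ] -8.91033372098294
```

View pics/ov3.png

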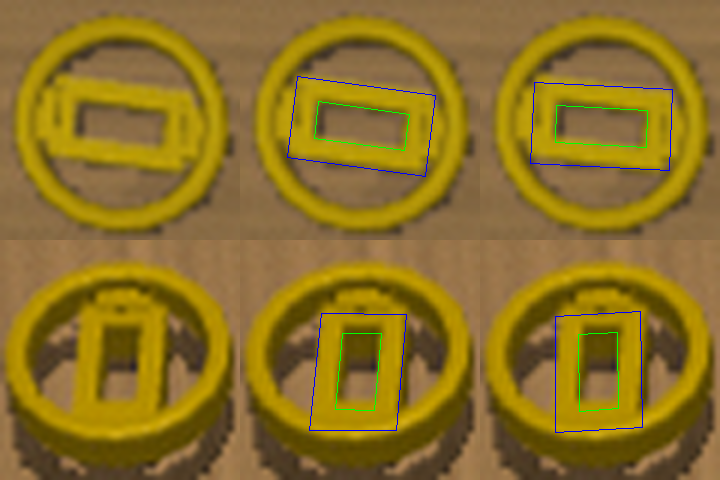

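All views agree: slot yaw ≈ 81.7°, wheel at (0.4841,−0.190). Now approach.

Call:
step_arm([
  [18, 1.5, 0, 0, 0, 0.8],
  [0, 0, 35, 0, 0, 0],
  [0, 0, 30, 0, 0, 0],
  [0, 0, 0, 0, 0, 0],
])

```text
clock: 5.65
position: [0.4893, -0.1872, 0.058]
ee_rot: [0.783, 0.622, 0.004, 0.003]
ft_force: [-0.5, -0.0, 0.5]
grip_width: 0.999
```

```bash
python3 -c "
from h import *
plan([.4841,-.1900,.004],-13.5)"
```

```text
t 5.65 pos [ 0.4893 -0.1872  0.058 ] shift [-4.1 -5.  53.9] n 0.9 rot [ 0.54 -0.19  0.4 ] F [-0.5 -0.   0.5] j7 0.29 w 0.999
```

Call:
step_arm([
  [-4, -5, 0, 0.5, -0.2, 0.4],
  [0, 0, 25, 0, 0, 0],
  [0, 0, 15, 0, 0, 0],
  [0, 0, 0, 0, 0, 0],
])

```text
clock: 6.15
position: [0.4865, -0.191, 0.0225]
ee_rot: [0.785, 0.619, 0.002, 0.002]
ft_force: [0.1, 0.1, -0.4]
grip_width: 1.007
```

```bash
python3 -c "
from h import *
plan([.4841,-.1900,.004],-13.5)"
```

```text
t 6.15 pos [ 0.4865 -0.191   0.0225] shift [ 0.4 -2.7 18.5] n 0.3 rot [ 0.39 -0.04  0.02] F [ 0.1  0.1 -0.4] j7 0.33 w 1.007
```

Call:
step_arm([
  [0.5, -2.5, 9, 0.4, 0, 0],
  [0.3, -0.5, 8, 0, 0, 0],
  [0, 0, 0, 0, 0, 0],
])

```text
clock: 6.52
position: [0.4846, -0.1897, 0.0059]
ee_rot: [0.785, 0.619, 0.001, 0.0]
ft_force: [-0.4, -0.0, -0.4]
grip_width: 1.0
```

```bash
python3 -c "
from h import *
plan([.4841,-.1900,.004],-13.5)
i,im=snap('wF')"
```

```text
t 6.53 pos [ 0.4846 -0.1897  0.0059] shift [-0.4 -0.4  1.9] n 0.0 rot [ 0.07 -0.06  0.02] F [-0.4 -0.  -0.4] j7 0.34 w 1.0
```

View pics/wF.png

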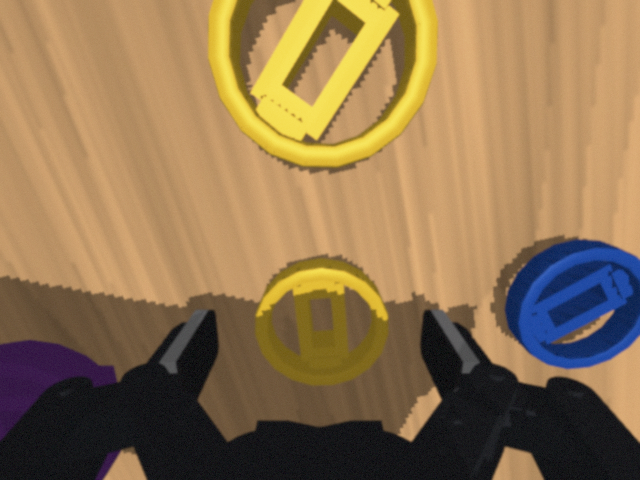

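The wheel sits centred between the fingers at (321,327). Close.

Call:
step_arm([
  [0, 0, 2, 0, 0, 0],
  [0, 0, 0, 0, 0, 0],
  [0, 0, 0, 0, 0, 0],
  [0, 0, 0, 0, 0, 0],
  [0, 0, 0, 0, 0, 0],
  [0, 0, 0, 0, 0, 0],
], jaw=45, force=60)

```text
clock: 7.32
position: [0.4852, -0.1899, 0.005]
ee_rot: [0.785, 0.619, 0.001, 0.001]
ft_force: [-0.8, -1.0, 1.3]
grip_width: 0.626
```

```bash
python3 -c "
from h import *
plan([.4841,-.1900,.1],-13.5)
i,im=snap('wG')"
```

```text
t 7.33 pos [ 0.4852 -0.1899  0.005 ] shift [ -0.2  -0.9 -95. ] n 1.5 rot [ 0.15 -0.08  0.02] F [-0.8 -1.   1.3] j7 0.35 w 0.626
```

View pics/wG.png

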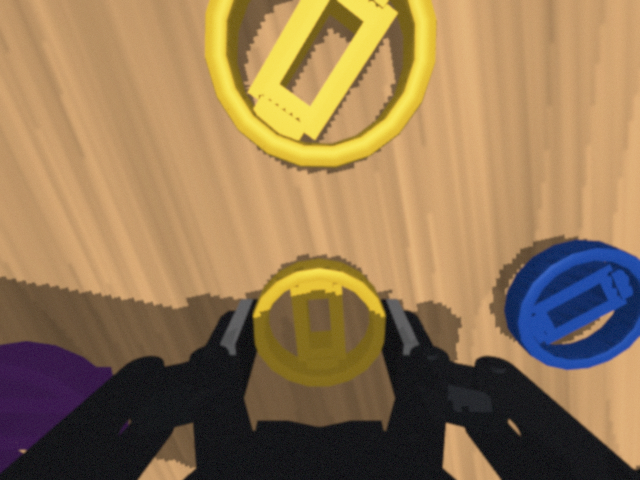

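Closed on the rim at both sides (255,320)/(388,320). Lift.

Call:
step_arm([
  [0, 0, -15, 0, 0, 0],
  [0, 0, -40, 0, 0, 0],
  [0, 0, -50, 0, 0, 0],
  [0, 0, -50, 0, 0, 0],
  [0, 0, -15, 0, 0, 0],
  [0, 0, 0, 0, 0, 0],
])

```text
clock: 8.12
position: [0.484, -0.1909, 0.1834]
ee_rot: [0.786, 0.618, 0.002, 0.001]
ft_force: [-0.9, 0.0, -0.9]
grip_width: 0.621
```

```bash
python3 -c "
from h import *
i,im=snap('wH')
plan([.5285,.1108,.165],51.5)"
```

```text
t 8.18 pos [ 0.4837 -0.1909  0.1827] shift [303.7 -27.5  17.9] n 4.9 rot [ 1.500e-01  2.000e-02 -6.511e+01] F [ 0.  -0.1 -0.4] j7 0.16 w 0.622
```

View pics/wH.png

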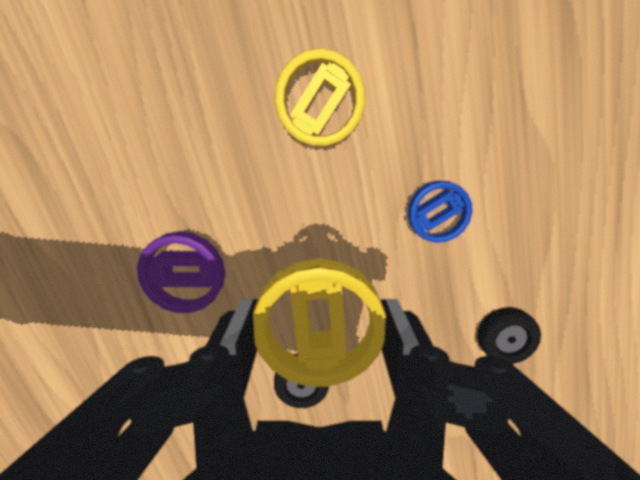

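Wheel held, at the same place in the image. Travel to the column.

Call:
step_arm([
  [50, -4.5, 0, 0, 0, 0],
  [50, -4.5, 0, 0, 0, 0],
  [50, -4.5, 0, 0, 0, 0],
  [50, -4.5, 0, 0, 0, 0],
  [50, -4.5, 0, 0, 0, 0],
  [48, -4.5, 0, 0, 0, 0],
  [0, 0, 0, 0, 0, -9.3],
  [0, 0, 0, 0, 0, -9.3],
  [0, 0, 0, 0, 0, -9.3],
  [0, 0, 0, 0, 0, -9.3],
  [0, 0, 0, 0, 0, -9.3],
  [0, 0, 0, 0, 0, -9.3],
  [0, 0, 0, 0, 0, -9.3],
  [0, 0, 0, 0, 0, 0],
])

```text
clock: 9.93
position: [0.5158, 0.1117, 0.1558]
ee_rot: [0.314, 0.949, -0.013, -0.015]
ft_force: [0.3, 1.3, -0.7]
grip_width: 0.624
```

```bash
python3 -c "
from h import *
plan([.5285,.1108,.165],51.5)"
```

```text
t 9.93 pos [0.5158 0.1117 0.1558] shift [-10.5   6.6  -9.7] n 0.3 rot [-1.98 -1.11  1.85] F [ 0.3  1.3 -0.7] j7 0.71 w 0.624
```

Call:
step_arm([
  [-10.5, 6.5, -4, -2, -1.1, 1.8],
  [0, 0, 0, 0, 0, 0],
  [0, 0, 0, 0, 0, 0],
])

```text
clock: 10.3
position: [0.5285, 0.1101, 0.158]
ee_rot: [0.334, 0.943, 0.0, 0.0]
ft_force: [0.3, 0.2, -0.5]
grip_width: 0.624
```

```bash
python3 -c "
from h import *
plan([.5285,.1108,.165],51.5)
i,im=snap('wI')
cv2.imwrite('pics/sI.png',manip.camera('side')[60:210,200:400].repeat(3,0).repeat(3,1))"
```

```text
t 10.3 pos [0.5285 0.1101 0.158 ] shift [ 0.4  0.6 -7. ] n 0.1 rot [ 0.04  0.01 -0.54] F [ 0.3  0.2 -0.5] j7 0.68 w 0.624
```

View pics/wI.png

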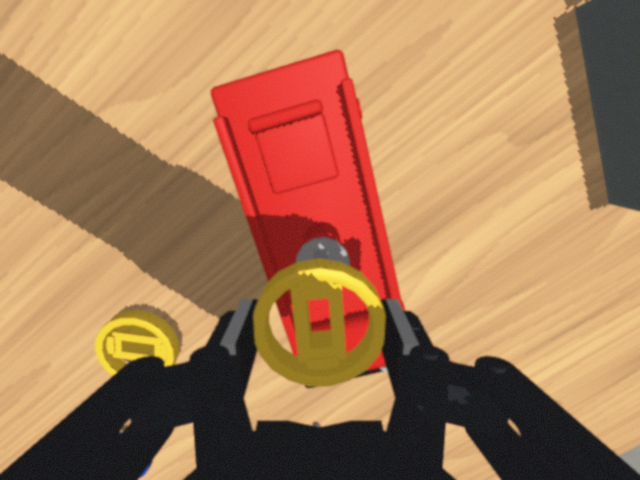

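View pics/sI.png

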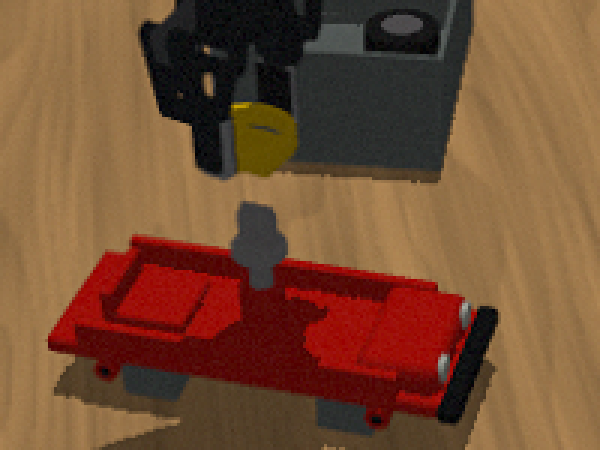

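Run:
```python
from wh import *
for n,P in(("wI",[.5285,.1101,.158]),("wH",[.4837,-.1909,.1827]),("wG",[.4852,-.1899,.005])):
    i,im=load(n);P=np.array(P)
    c=con(n,(320,325),75)[2];e=cv2.fitEllipse(cv2.convexHull(c));m=cv2.minAreaRect(c)
    print(n,e, "expect",proj(i,P+[0,0,.014]),proj(i,P+[0,0,.017]), "pos at z",(atz(i,e[0],P[2]+.014)-P).round(4))
```

```text
wI ((337.2020263671875, 283.7451477050781), (28.76862907409668, 88.2645492553711), 115.31201171875) expect [[322.77141813 330.4776719 ]] [[322.85370081 334.40196339]] pos at z [-0.0129  0.0178  0.014 ]
wH ((317.3759460449219, 319.83843994140625), (105.13163757324219, 127.64500427246094), 85.38788604736328) expect [[321.67819581 325.88606793]] [[321.7567175  329.70626938]] pos at z [-0.0011  0.0032  0.014 ]
wG ((319.4990539550781, 339.7259521484375), (134.5098114013672, 149.64918518066406), 174.11219787597656) expect [[322.37359525 326.47276591]] [[322.46122645 330.32368841]] pos at z [-0.0026 -0.0059  0.014 ]
```

Call:
step_arm([
  [0.5, 0.6, 10, 0, 0, -0.5],
  [0, 0, 9, 0, 0, 0],
  [0, 0, 0, 0, 0, 0],
])

```text
clock: 10.78
position: [0.5282, 0.1112, 0.1374]
ee_rot: [0.329, 0.944, 0.0, -0.0]
ft_force: [0.0, 0.3, -0.1]
grip_width: 0.623
```

```bash
python3 -c "
from h import *
plan([.5282,.1112,.135],51.5)
cv2.imwrite('pics/sJ.png',manip.camera('side')[60:210,200:400].repeat(3,0).repeat(3,1))"
```

```text
t 10.78 pos [0.5282 0.1112 0.1374] shift [-0.   0.   2.4] n 0.0 rot [ 0.01 -0.01  0.05] F [ 0.   0.3 -0.1] j7 0.7 w 0.623
```

View pics/sJ.png

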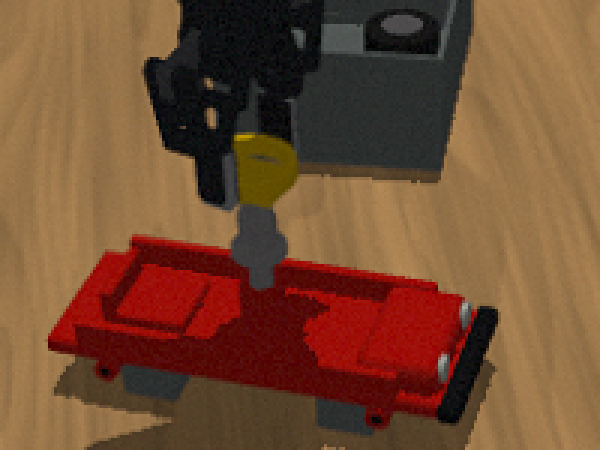

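Pose is exact, and the wheel is just above the tang. Descend gently.

Call:
step_arm([
  [0, 0, 5, 0, 0, 0],
  [0, 0, 4, 0, 0, 0],
  [0, 0, 0, 0, 0, 0],
])

```text
clock: 11.2
position: [0.5286, 0.1113, 0.1284]
ee_rot: [0.329, 0.944, 0.0, 0.0]
ft_force: [1.0, 0.3, -0.7]
grip_width: 0.624
```

Call:
step_arm([
  [0, 0, 2, 0, 0, 0],
  [0, 0, 0, 0, 0, 0],
])

```text
clock: 11.45
position: [0.5287, 0.1114, 0.1264]
ee_rot: [0.329, 0.944, 0.001, 0.0]
ft_force: [-0.3, -0.6, -0.5]
grip_width: 0.624
```

Call:
step_arm([
  [0, 0, 2, 0, 0, 0],
  [0, 0, 0, 0, 0, 0],
])

```text
clock: 11.7
position: [0.5287, 0.1113, 0.1244]
ee_rot: [0.329, 0.944, 0.001, 0.0]
ft_force: [0.7, 0.9, -0.4]
grip_width: 0.624
```

Call:
step_arm([
  [0, 0, 1.5, 0, 0, 0],
  [0, 0, 0, 0, 0, 0],
])

```text
clock: 11.95
position: [0.5291, 0.1114, 0.1232]
ee_rot: [0.329, 0.944, 0.001, 0.001]
ft_force: [-0.5, 0.4, 1.3]
grip_width: 0.623
```

Call:
step_arm([
  [0, 0, 1.5, 0, 0, 0],
  [0, 0, 0, 0, 0, 0],
])

```text
clock: 12.2
position: [0.5296, 0.1115, 0.1224]
ee_rot: [0.329, 0.944, 0.001, 0.001]
ft_force: [-1.3, -0.2, 3.9]
grip_width: 0.624
```

Call:
step_arm([
  [0, 0, 1.5, 0, 0, 0],
  [0, 0, 0, 0, 0, 0],
])

```text
clock: 12.45
position: [0.5301, 0.1116, 0.1217]
ee_rot: [0.329, 0.944, 0.002, 0.002]
ft_force: [-2.2, -1.1, 6.5]
grip_width: 0.621
```

Resistance at 6.5 N, while the tool drifted +x by 1.5 mm and is being pushed back toward −x. I'll back off slightly and recentre.

Call:
step_arm([
  [0, 0, -2, 0, 0, 0],
  [1.3, -1.5, 0, 0, 0, 0],
  [0, 0, 0, 0, 0, 0],
])

```text
clock: 12.82
position: [0.5279, 0.1113, 0.1234]
ee_rot: [0.329, 0.944, 0.002, 0.002]
ft_force: [0.5, 0.7, 1.1]
grip_width: 0.62
```

```bash
python3 -c "
from h import *
plan([.5280,.1112,.1240],51.5)
print(manip.get_obs()['torque'])
i,im=snap('wK')
cv2.imwrite('pics/wKz.png',cv2.resize(im[230:400,230:410],None,fx=3.3,fy=3.3,interpolation=cv2.INTER_CUBIC))
cv2.imwrite('pics/tK.png',cv2.resize(manip.camera('top')[220:310,90:200],None,fx=6,fy=6,interpolation=cv2.INTER_CUBIC))"
```

```text
t 12.82 pos [0.5279 0.1113 0.1234] shift [-0.1 -0.  -0.6] n 0.0 rot [0.25 0.12 0.04] F [0.5 0.7 1.1] j7 0.7 w 0.62
[ 0.03299974 -0.21575527  0.00244379]
```

View pics/wKz.png

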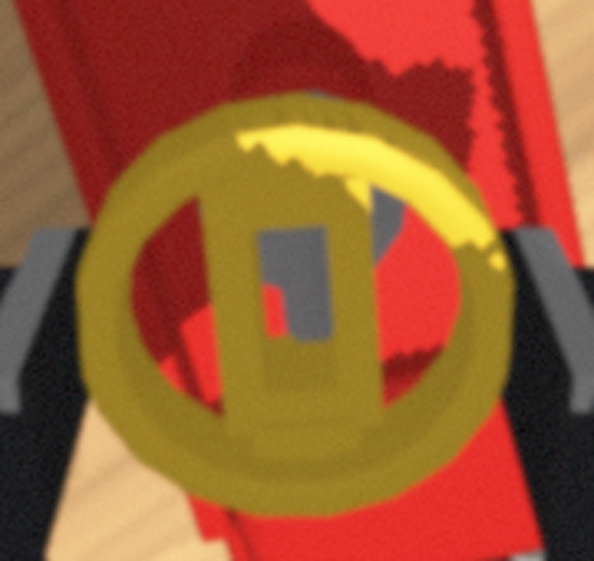

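View pics/tK.png

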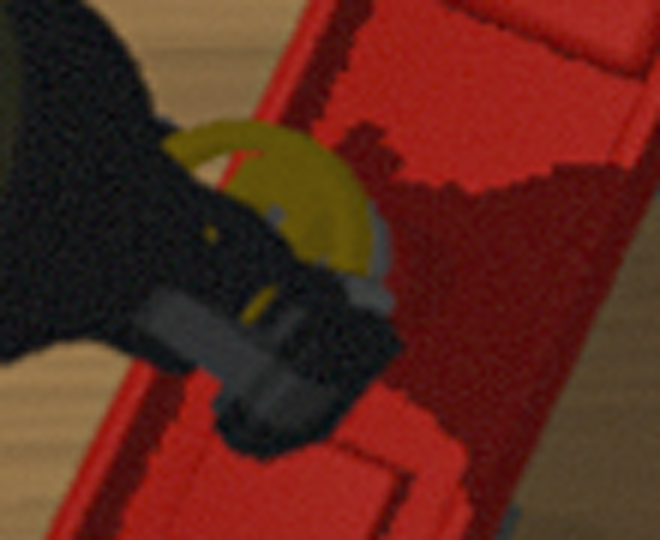

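Run:
```python
from ov import *
i,im=load("wK")
P=np.array([.5279,.1113,.1234])
o=[]
for c in([.5285,.1108],[.5283,.1115]):
    L=wire(np.array(c),.0955,np.radians(146.7))
    sl=wire(P[:2],0,np.radians(146.7))
    z=draw(i,im,(320,315),50,4,L)
    u=np.array([np.cos(np.radians(146.7)),np.sin(np.radians(146.7))]);v=np.array([-u[1],u[0]])
    for zz in(P[2]-.005+.016,P[2]-.005):
        l=[np.r_[P[:2]+u*a*.0236/2+v*b*.0096/2,zz] for a,b in((1,1),(1,-1),(-1,-1),(-1,1))]
        f=((proj(i,l)-[270,265]+.5)*4-.5);cv2.polylines(z,[np.round(f).astype(np.int32)],True,(255,255,255),1)
    o.append(z)
cv2.imwrite("pics/ov4.png",np.hstack(o))
```

```text
(no output)
```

View pics/ov4.png

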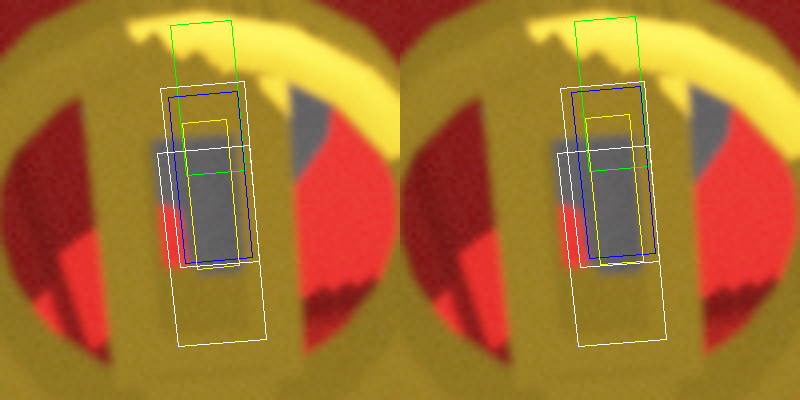

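Run:
```python
from h import *
i,im=load("wK")
z=im[290:350,300:345].astype(float);z=np.clip((z-60)*1.5,0,255).astype(np.uint8)
cv2.imwrite("pics/wKzz.png",cv2.resize(z,None,fx=10,fy=10,interpolation=cv2.INTER_CUBIC))
```

```text
(no output)
```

View pics/wKzz.png

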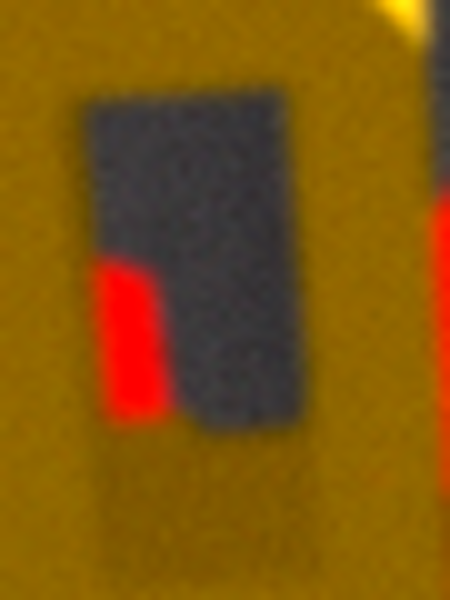

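Through the slot the tang's left edge shows red deck beside it. The tang sits about 2 mm to the right (+tool y) and about 1 mm toward −tool x, and it is about 3° ccw of the slot. Correct and look again.

Call:
step_arm([
  [0, 0, -2, 0.2, 0.1, 0],
  [-1.2, 2, 0, 0, 0, -3],
  [0, 0, 0, 0, 0, 0],
  [0, 0, 0, 0, 0, 0],
])

```text
clock: 13.42
position: [0.5293, 0.1117, 0.1248]
ee_rot: [0.305, 0.952, -0.001, -0.001]
ft_force: [-0.3, -0.4, -0.0]
grip_width: 0.621
```

```bash
python3 -c "
from h import *
plan([.5280,.1112,.1240],54.5)
i,im=snap('wL')
z=im[285:350,297:347].astype(float);z=np.clip((z-60)*1.5,0,255).astype(np.uint8)
cv2.imwrite('pics/wLzz.png',cv2.resize(z,None,fx=9,fy=9,interpolation=cv2.INTER_CUBIC))"
```

```text
t 13.43 pos [0.5293 0.1117 0.1248] shift [ 0.8 -1.2  0.8] n 0.0 rot [-0.1  -0.07  0.01] F [-0.3 -0.4 -0. ] j7 0.75 w 0.621
```

View pics/wLzz.png

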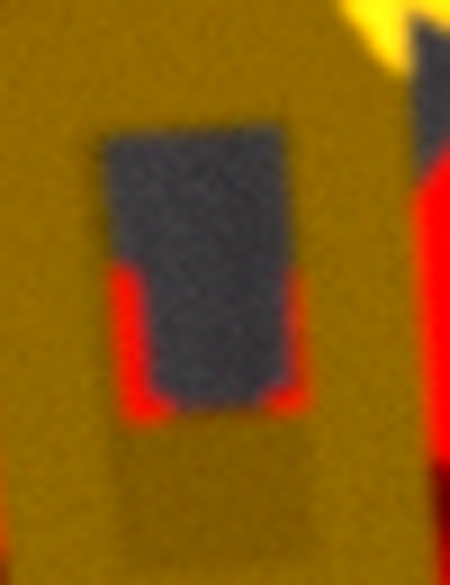

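Now the tang shows centred in the slot with a gap on both sides. Descend.

Call:
step_arm([
  [0, 0.2, 2, 0, 0, 0],
  [0, 0, 1, 0, 0, 0],
  [0, 0, 0, 0, 0, 0],
])

```text
clock: 13.85
position: [0.53, 0.112, 0.1225]
ee_rot: [0.305, 0.952, -0.0, -0.0]
ft_force: [-1.1, -0.8, 3.3]
grip_width: 0.626
```

Call:
step_arm([
  [0, 0, 1.5, 0, 0, 0],
  [0, 0, 0, 0, 0, 0],
])

```text
clock: 14.1
position: [0.5301, 0.1119, 0.1209]
ee_rot: [0.305, 0.952, -0.0, -0.0]
ft_force: [1.2, -0.8, -1.3]
grip_width: 0.622
```

Call:
step_arm([
  [0, 0, 2, 0, 0, 0],
  [0, 0, 0, 0, 0, 0],
])

```text
clock: 14.35
position: [0.5299, 0.1118, 0.1183]
ee_rot: [0.305, 0.952, -0.0, -0.0]
ft_force: [0.9, -0.7, -0.2]
grip_width: 0.622
```

Call:
step_arm([
  [0, 0, 2, 0, 0, 0],
  [0, 0, 2, 0, 0, 0],
  [0, 0, 0, 0, 0, 0],
])

```text
clock: 14.72
position: [0.5299, 0.1116, 0.1138]
ee_rot: [0.305, 0.952, -0.0, -0.0]
ft_force: [0.6, -0.3, 0.2]
grip_width: 0.62
```

The tang is in the slot. Continue down toward the shoulder (expected at TCP ≈ 0.100).

Call:
step_arm([
  [0, 0, 3, 0, 0, 0],
  [0, 0, 3, 0, 0, 0],
  [0, 0, 2, 0, 0, 0],
  [0, 0, 0, 0, 0, 0],
])

```text
clock: 15.22
position: [0.5299, 0.1115, 0.1052]
ee_rot: [0.305, 0.952, -0.001, -0.0]
ft_force: [1.8, -0.6, -0.6]
grip_width: 0.621
```

Call:
step_arm([
  [0, 0, 1.5, 0, 0, 0],
  [0, 0, 0, 0, 0, 0],
])

```text
clock: 15.48
position: [0.5299, 0.1116, 0.1037]
ee_rot: [0.305, 0.952, -0.001, -0.0]
ft_force: [0.6, 0.4, -0.4]
grip_width: 0.627
```

Call:
step_arm([
  [0, 0, 1, 0, 0, 0],
  [0, 0, 0, 0, 0, 0],
])

```text
clock: 15.72
position: [0.5299, 0.1116, 0.1027]
ee_rot: [0.305, 0.952, -0.0, -0.0]
ft_force: [1.6, -1.2, -0.8]
grip_width: 0.623
```

Call:
step_arm([
  [0, 0, 1, 0, 0, 0],
  [0, 0, 0, 0, 0, 0],
])

```text
clock: 15.98
position: [0.53, 0.1116, 0.1017]
ee_rot: [0.305, 0.952, -0.0, -0.0]
ft_force: [1.9, -1.3, 0.3]
grip_width: 0.622
```

Call:
step_arm([
  [0, 0, 1, 0, 0, 0],
  [0, 0, 0, 0, 0, 0],
])

```text
clock: 16.23
position: [0.5302, 0.1117, 0.1011]
ee_rot: [0.305, 0.952, -0.0, -0.0]
ft_force: [0.0, -1.6, 3.1]
grip_width: 0.624
```

Call:
step_arm([
  [0, 0, 0.7, 0, 0, 0],
  [0, 0, 0, 0, 0, 0],
])

```text
clock: 16.48
position: [0.5303, 0.1116, 0.1009]
ee_rot: [0.305, 0.952, -0.0, 0.0]
ft_force: [-1.0, -1.2, 4.9]
grip_width: 0.622
```

Contact on the shoulder at TCP ≈ 0.1014, force 4.9 N. Bring it to about 9 N.

Call:
step_arm([
  [0, 0, 1, 0, 0, 0],
])

```text
clock: 16.6
position: [0.5304, 0.1116, 0.1003]
ee_rot: [0.306, 0.952, 0.0, 0.0]
ft_force: [-1.6, -1.4, 9.4]
grip_width: 0.623
```

Call:
step_arm([
  [0, 0, 0.5, 0, 0, 0],
])

```text
clock: 16.73
position: [0.5305, 0.1116, 0.1003]
ee_rot: [0.306, 0.952, 0.0, 0.0]
ft_force: [-2.5, -1.8, 8.4]
grip_width: 0.616
```

Call:
step_arm([
  [0, 0, 0.5, 0, 0, 0],
])

```text
clock: 16.85
position: [0.5306, 0.1115, 0.1003]
ee_rot: [0.306, 0.952, 0.0, 0.0]
ft_force: [-2.7, -0.6, 8.4]
grip_width: 0.621
```

A bias of 0.5 mm per row holds about 8.5 N steadily. Start the turn (positive tool-z is clockwise from above), checking force every few rows.

Call:
step_arm([
  [0, 0, 0.5, 0, 0, 3],
  [0, 0, 0.5, 0, 0, 3],
])

```text
clock: 17.1
position: [0.5309, 0.1116, 0.1004]
ee_rot: [0.356, 0.934, 0.001, 0.0]
ft_force: [-2.4, -1.4, 7.7]
grip_width: 0.623
```

Call:
step_arm([
  [0, 0, 0.6, 0, 0, 3],
  [0, 0, 0.6, 0, 0, 3],
])

```text
clock: 17.35
position: [0.5309, 0.1114, 0.1001]
ee_rot: [0.406, 0.914, 0.001, 0.0]
ft_force: [-1.7, -1.7, 9.1]
grip_width: 0.624
```

```bash
python3 -c "
from h import *
plan([.5299,.1116,.1],-26)
print(manip.get_obs()['torque'])"
```

```text
t 17.35 pos [0.5309 0.1114 0.1001] shift [ 0.8 -0.6  0.1] n 0.0 rot [ 0.07 -0.09 68.06] F [-1.7 -1.7  9.1] j7 0.56 w 0.624
[-0.29933741  0.63792513  0.05331982]
```

Call:
step_arm([
  [0, 0, 0.6, 0, 0, 4],
  [0, 0, 0.6, 0, 0, 4],
  [0, 0, 0.6, 0, 0, 4],
])

```text
clock: 17.73
position: [0.5308, 0.1114, 0.0995]
ee_rot: [0.502, 0.865, 0.001, -0.0]
ft_force: [-2.6, -2.1, 8.7]
grip_width: 0.625
```

Call:
step_arm([
  [0.3, -0.2, 0.65, 0, 0, 4],
  [0.3, -0.2, 0.65, 0, 0, 4],
])

```text
clock: 17.98
position: [0.5305, 0.1116, 0.0991]
ee_rot: [0.563, 0.826, 0.001, -0.0]
ft_force: [-1.6, -2.1, 7.4]
grip_width: 0.625
```

```bash
python3 -c "
from h import *
plan([.5299,.1116,.1],-26)
print(manip.get_obs()['torque'])"
```

```text
t 17.98 pos [0.5305 0.1116 0.0991] shift [ 0.3 -0.6 -0.9] n 0.0 rot [ 0.07 -0.15 47.41] F [-1.6 -2.1  7.4] j7 0.22 w 0.625
[-0.4945675   0.28260915  0.0784273 ]
```

Sink (1.2 mm) matches the turned angle, so the column is following. Continue.

Call:
step_arm([
  [0, 0, 0.75, 0, 0, 4],
  [0, 0, 0.7, 0, 0, 4],
])

```text
clock: 18.23
position: [0.5307, 0.1114, 0.0985]
ee_rot: [0.622, 0.783, 0.002, -0.0]
ft_force: [-2.0, -1.7, 8.1]
grip_width: 0.625
```

Call:
step_arm([
  [0, 0, 0.75, 0, 0, 4],
  [0, 0, 0.7, 0, 0, 4],
  [0, 0, 0.7, 0, 0, 4],
])

```text
clock: 18.6
position: [0.5307, 0.1114, 0.0977]
ee_rot: [0.702, 0.712, 0.002, -0.001]
ft_force: [-3.1, -1.8, 8.9]
grip_width: 0.624
```

Call:
step_arm([
  [0, 0, 0.7, 0, 0, 4],
  [0, 0, 0.7, 0, 0, 4],
  [0, 0, 0.7, 0, 0, 4],
])

```text
clock: 18.98
position: [0.5307, 0.1114, 0.0971]
ee_rot: [0.775, 0.632, 0.002, -0.001]
ft_force: [-2.2, -2.1, 8.8]
grip_width: 0.626
```

```bash
python3 -c "
from h import *
plan([.5299,.1116,.1],-26)
print(manip.get_obs()['torque'])"
```

```text
t 18.98 pos [0.5307 0.1114 0.0971] shift [ 0.  -0.8 -2.9] n 0.0 rot [-0.04 -0.27 14.35] F [-2.2 -2.1  8.8] j7 -0.32 w 0.626
[-0.33911122  0.65945047  0.02529976]
```

Call:
step_arm([
  [0, 0, 0.7, 0, 0, 4],
  [0, 0, 0.7, 0, 0, 4],
])

```text
clock: 19.23
position: [0.5307, 0.1114, 0.0966]
ee_rot: [0.819, 0.574, 0.002, -0.002]
ft_force: [-2.6, -1.0, 8.6]
grip_width: 0.623
```

```bash
python3 -c "
from h import *
plan([.5299,.1116,.1],-26)
i,im=snap('wM')
print(manip.get_obs()['ft_force'])
cv2.imwrite('pics/wMz.png',cv2.resize(im[230:400,230:410],None,fx=3.3,fy=3.3,interpolation=cv2.INTER_CUBIC))"
```

```text
t 19.23 pos [0.5307 0.1114 0.0966] shift [-0.1 -0.8 -3.3] n 0.1 rot [-0.08 -0.29  6.09] F [-2.6 -1.   8.6] j7 -0.46 w 0.623
[-2.94805174 -0.41993631  9.59523837]
```

View pics/wMz.png

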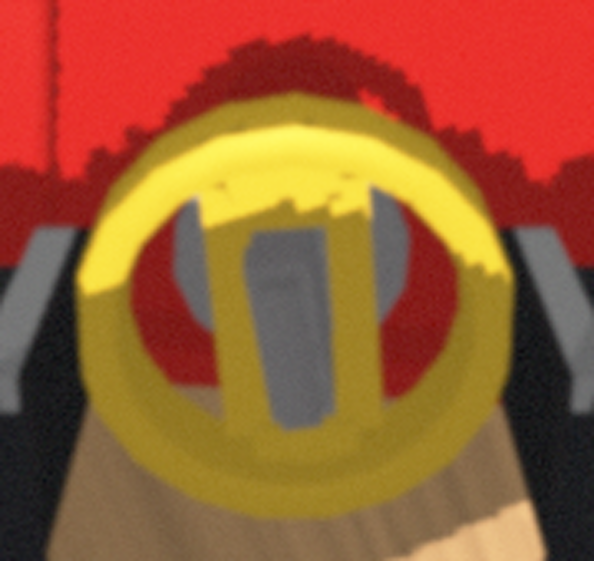

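View pics/wM.png

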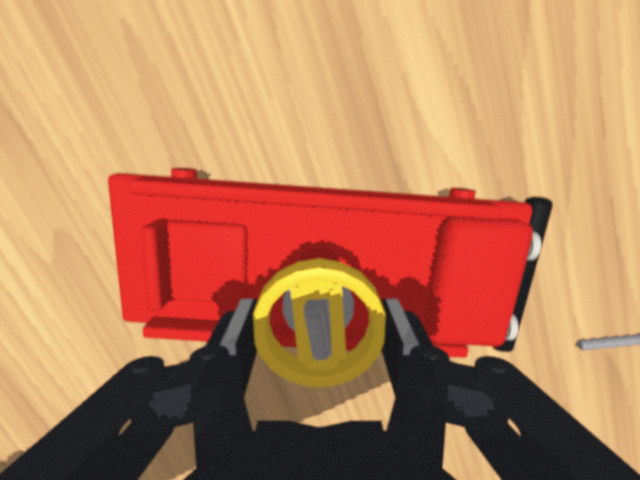

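Run:
```python
from h import *
i,im=load("wM")
z=im[285:365,290:352].astype(float);z=np.clip((z-50)*1.5,0,255).astype(np.uint8)
cv2.imwrite("pics/wMzz.png",cv2.resize(z,None,fx=7.5,fy=7.5,interpolation=cv2.INTER_CUBIC))
```

```text
(no output)
```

View pics/wMzz.png

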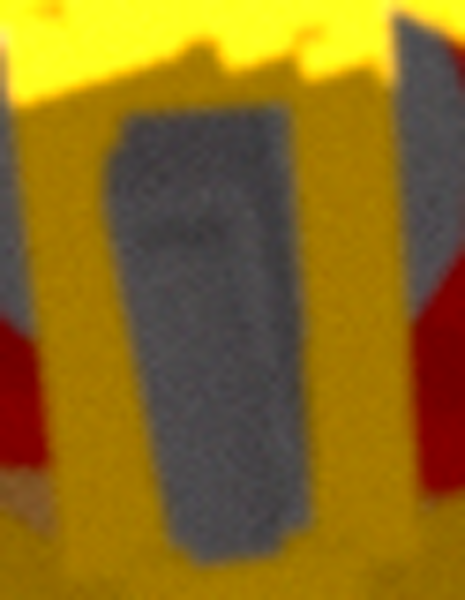

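Run:
```python
from h import *
i,im=load("wM")
f=lambda q,z:atz(i,((q[0]+.5)/7.5-.5+290,(q[1]+.5)/7.5-.5+285),z)
for n,a,b,z in(("hubL",(50,460),(10,60),.1076),("hubR",(425,490),(393,60),.1076),("slotR",(308,500),(290,120),.1076),("tangL",(170,520),(110,190),.1136)):
    d=f(b,z)-f(a,z);print(n,np.degrees(np.arctan2(d[1],d[0])),np.linalg.norm(d)*1e3)
h=cv2.cvtColor(im,cv2.COLOR_BGR2HSV);m=cv2.inRange(h,(0,150,60),(6,255,255))|cv2.inRange(h,(174,150,60),(179,255,255))
# upper long edge of car
for x0,x1 in((140,500),):
    pts=[]
    for x in range(x0,x1,4):
        col=np.where(m[:,x]>0)[0]
        if len(col): pts.append(atz(i,(x,float(col[0])),.06)[:2])
    v=cv2.fitLine(np.array(pts,np.float32),cv2.DIST_HUBER,0,.01,.01).ravel();print("car",np.degrees(np.arctan2(v[1],v[0])))
```

```text
hubL 73.92553285143309 25.444092255116296
hubR 75.0990457207238 27.502587810821378
slotR 72.99818824023694 24.460941770433237
tangL 78.64745005400384 20.7223092365129
car -23.972397
```

The wheel is at 74.3° and the tang at 78.6°, lagging by the slot play. Square is 66.1°, so about 10° more puts both within about 2.5°.

Call:
step_arm([
  [0, 0, 0.7, 0, 0, 4],
  [0, 0, 0.7, 0, 0, 3.5],
  [0, 0, 0.55, 0, 0, 2],
])

```text
clock: 19.65
position: [0.5307, 0.1114, 0.0961]
ee_rot: [0.866, 0.501, 0.002, -0.003]
ft_force: [-2.7, -1.8, 9.3]
grip_width: 0.622
```

Call:
step_arm([
  [0, 0, 0.5, 0, 0, 0],
  [0, 0, 0.5, 0, 0, 0],
])

```text
clock: 19.9
position: [0.5307, 0.1114, 0.0961]
ee_rot: [0.866, 0.5, 0.002, -0.003]
ft_force: [-3.3, -1.1, 9.5]
grip_width: 0.626
```

Run:
```python
from h import *
plan([.5299,.1116,.1],-30)
i,im=snap('wN')
z=im[285:365,290:352].astype(float);z=np.clip((z-50)*1.5,0,255).astype(np.uint8)
cv2.imwrite("pics/wNzz.png",cv2.resize(z,None,fx=7.5,fy=7.5,interpolation=cv2.INTER_CUBIC))
```

```text
t 19.9 pos [0.5307 0.1114 0.0961] shift [-0.2 -0.9 -3.9] n 0.1 rot [-0.18 -0.34  0.04] F [-3.3 -1.1  9.5] j7 -0.62 w 0.626
```

View pics/wNzz.png

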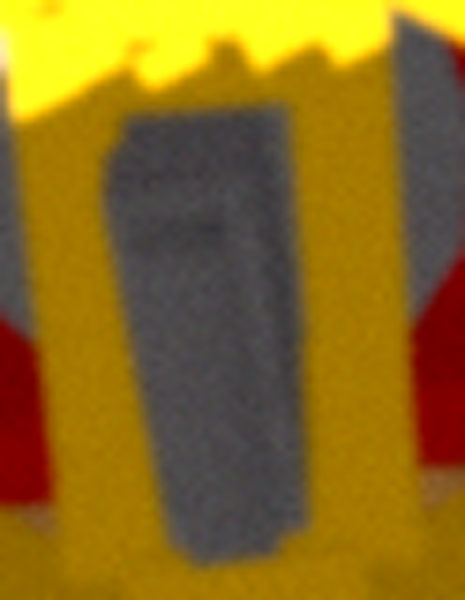

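Wheel ≈ 64.2° and tang ≈ 68.5° against square 66.1°. Total sink of 4.2 mm gives q ≈ 1.16, which agrees. Release.

Call:
step_arm([
  [0, 0, 0, 0, 0, 0],
  [0, 0, 0, 0, 0, 0],
  [0, 0, 0, 0, 0, 0],
  [0, 0, 0, 0, 0, 0],
  [0, 0, 0, 0, 0, 0],
], jaw=80)

```text
clock: 20.58
position: [0.5299, 0.1117, 0.0952]
ee_rot: [0.866, 0.5, 0.001, -0.003]
ft_force: [-0.1, 0.5, 0.9]
grip_width: 0.939
```

Call:
step_arm([
  [0, 0, -5, 0, 0, 0],
  [0, 0, -15, 0, 0, 0],
  [0, 0, -30, 0, 0, 0],
  [0, 0, -40, 0, 0, 0],
  [0, 0, -40, 0, 0, 0],
  [0, 0, 0, 0, 0, 0],
])

```text
clock: 21.32
position: [0.5306, 0.11, 0.234]
ee_rot: [0.866, 0.5, 0.002, -0.003]
ft_force: [-0.3, 0.2, -0.7]
grip_width: 0.938
```

Run:
```python
from h import *
plan([.5299,.1116,.2],-30)
i,im=snap('wP')
s=manip.camera('side');cv2.imwrite('pics/sP.png',s)
cv2.imwrite("pics/tP.png",cv2.resize(manip.camera('top')[200:320,80:220],None,fx=5,fy=5,interpolation=cv2.INTER_CUBIC))
```

```text
t 21.32 pos [0.5306 0.11   0.234 ] shift [ 0.7 -1.3 34. ] n 0.5 rot [-0.14 -0.4  -0.02] F [-0.3  0.2 -0.7] j7 -0.71 w 0.938
```

View pics/wP.png

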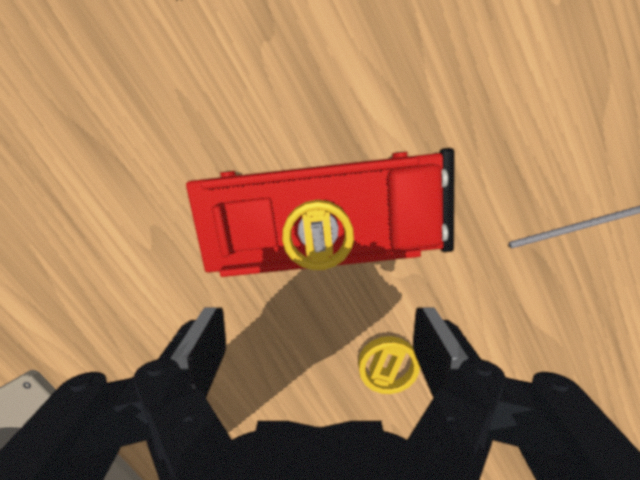

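View pics/sP.png

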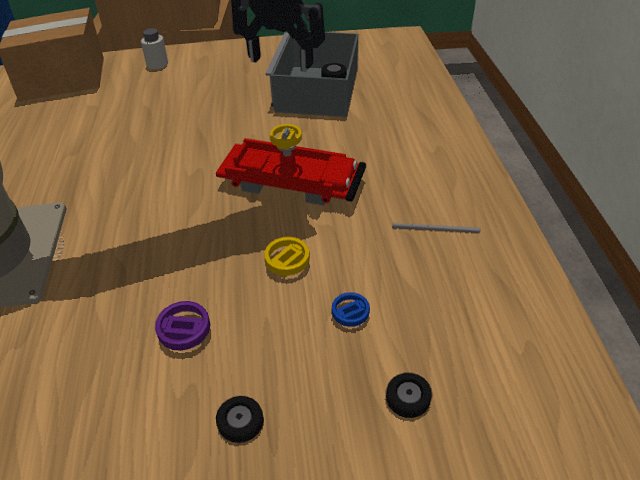

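The wheel is seated on the column at (318,235), and the tyres and rod are unmoved. Now a final angle check.

Run:
```python
from h import *
i,im=load("wP")
cv2.imwrite("pics/wPz.png",cv2.resize(im[190:280,273:363],None,fx=6.5,fy=6.5,interpolation=cv2.INTER_CUBIC))
```

```text
(no output)
```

View pics/wPz.png

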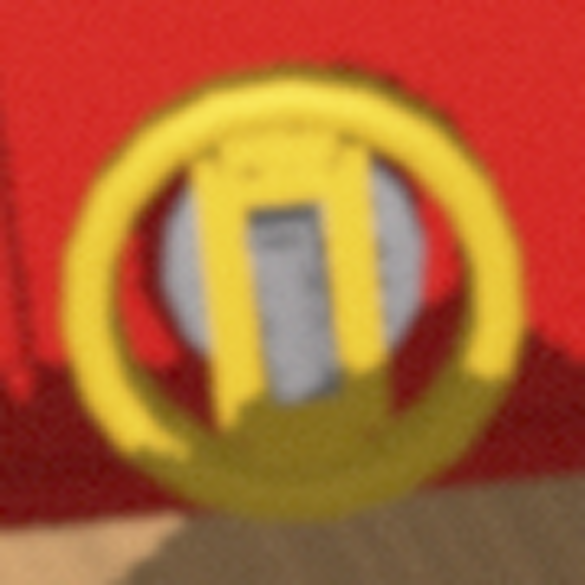

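View pics/tP.png

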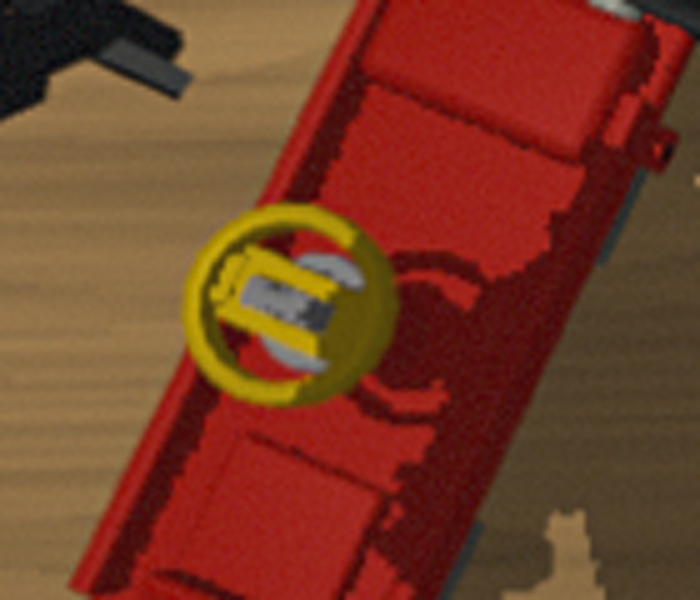

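Run:
```python
from h import *
i,im=load("wP")
f=lambda q,z:atz(i,((q[0]+.5)/6.5-.5+273,(q[1]+.5)/6.5-.5+190),z)
for n,a,b,z in(("hubL",(220,415),(192,175),.1075),("hubR",(390,400),(367,155),.1075),("slotL",(265,400),(248,215),.1075),("slotR",(342,380),(320,208),.1075)):
    d=f(b,z)-f(a,z);print(n,np.degrees(np.arctan2(d[1],d[0])),np.linalg.norm(d)*1e3)
it=manip.camera_info("top");g=lambda q,z:atz(it,((q[0]+.5)/5-.5+80,(q[1]+.5)/5-.5+200),z)
for a,b in(((318,355),(225,315)),((335,290),(250,250)),((325,328),(242,297))):
    d=g(b,.1075)-g(a,.1075);print("top",np.degrees(np.arctan2(d[1],d[0])))
m=cv2.inRange(cv2.cvtColor(im,cv2.COLOR_BGR2HSV),(22,100,50),(38,255,255))[190:280,273:363]
c=max(cv2.findContours(m,0,1)[0],key=cv2.contourArea);e=cv2.minEnclosingCircle(c.astype(np.float32));e2=cv2.fitEllipse(c)
print(atz(i,(e[0][0]+273,e[0][1]+190),.109),atz(i,(e2[0][0]+273,e2[0][1]+190),.109))
```

```text
hubL 65.68012978957827 30.74073264048526
hubR 65.72082289323959 31.229939160083184
slotL 64.6891610819279 23.73484354411225
slotR 67.21372477097098 22.085256814986522
top 66.13544891389802
top 64.18650340064914
top 68.77972887742683
[0.52830677 0.11116465 0.109     ] [0.52847098 0.11123688 0.109     ]
```

Spoke bar 65.7° against the square direction 66.1°, centre (0.5284,0.1112) against column (0.5285,0.1108). Handing in.

```bash
python3 -c "
from h import *
print(manip.hand_in())"
```

```text
the job is handed in; nothing more can be done
None
```

The small yellow steering wheel is on the column with its spoke bar square across the car, released. I handed the job in at about 21.5 s; no verdict was reported.

- **Fit:** The first try caught on the tang at 6.5 N. I backed off, recentred by the view through the slot (about 2 mm and 3°), and it then went down over the tang onto the shoulder.
- **Turn:** I screwed it about 85° clockwise. The force readings during the turn ran from 7.4 to 9.5 N.
- **Final angle:** The spoke bar measured 65.7° from the wrist camera against the square direction of 66.1°. Three top-view edges spread from 64° to 69°.
- **Column angle:** It worked out at about 1.11 from the images and about 1.16 from how far it sank. The two agree within the slot play, and the target is 1.15.
- **Centring:** The wheel centre is within about 1 mm of the column axis.
- **Loose parts:** The tyres and the axle rod look unmoved in the last side view. The gripper is well above everything and touching nothing.
- **Disagreement:** The grasp as computed from the calibration was off by about 1–2 mm and 3°, and I corrected for it by the view. I did not measure the wheel's level after release.

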